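Load the leak-test fixture and clock the valve elbows

TASK

Get these air valves ready for the leak test: swing the fixture's clamp lever fully open, stand each of the valves from the bench flat in a nest of its own (any nest, either way round), and swing the lever fully shut on them. Only then screw each brass elbow on, clockwise, and stop when its outlet points at the yellow mark on its own valve; it is less than one turn, and do not run well past the mark. Finish with everything clamped, and leave the other things on the bench where they are.

Things in the scene. Friction and masses are not known exactly. Their poses are not given: they have to be found in the camera images.
- fixture: leak-test fixture fixed on the bench, three nests in a row along its y: grey base plate, x -96 to +75, y -175 to +175, 14 mm thick. Origin: underside of the plate, below the middle nest; z up. Its -x edge faces the robot and carries the orange-fingered clamp shaft
- nests (a point): centre of the floor of the middle nest (14 mm above the bench), axes as the fixture; the other two nests are 110 mm off along +y (lever end) and -y. Each nest is a pocket 110 mm (x) by 70 mm (y) between aluminium rails 10 mm high
- clamp (a joint): angle of the cam-shaft clamp: 0 = shut (three orange fingers lie over the robot-side ears of the valves in the nests, under 1 mm play), 1.5 = fully open (lever upright, fingers up, out of the way of loading); starts between 0 and 0.3. Stiff: stays where it is left, 3 to 6 N at the grip moves it
- clamp_grip (a point): middle of the lever's red round grip: bar 16 mm in diameter, 46 mm long, parallel to the fixture's y, sticking out sideways (+y) from the lever's end; its axes turn with the lever. 60 mm above the bench when shut; moves on an arc of 92 mm radius about clamp_hinge, up and towards the robot, to 131 mm above the bench when fully open
- clamp_hinge (a point): fixed point on the clamp shaft's axis (parallel to the fixture's y, 40 mm above the bench) beside the middle of the grip; axes as the fixture. Shut, the grip is 90 mm from it along +x and 20 mm above it
- valve_a_mid (a point): air valve a (None if absent), a blue casting: flange 104 mm (x) by 64 mm (y) by 12 mm, on it a round body 60 mm wide, 42 mm high in all, and a threaded stub with a brass elbow; 92 mm high, 0.55 to 0.8 kg overall. Point on the stub's axis 21 mm above the underside; axes as the casting. The flange fits a nest with 3 mm to spare all round, either way round
- elbow_a_grip (a point): middle of the squared part of elbow a, on the stub's axis, 74 mm above the valve's underside: 28 x 28 mm, 36 mm tall, over a collar 35 mm wide. x = the way the outlet (20 mm thick hose tail, ends 44 mm from the axis) points, z up. Take it across the two flats beside the outlet; the whole valve can be lifted by it
- mark_a (a point): yellow paint mark on valve a: a stripe 7 mm wide on top of the round body, outwards from the stub, and down its side; this point is on the top edge, 30 mm from the stub's axis, 42 mm above the underside
- elbow_a (a joint): how far elbow a is screwed on: grows clockwise seen from above, 0 = outlet exactly above the mark; starts between -4.4 and -2.4, ends of travel -5 and 0.8. Sinks 2 mm a turn; stiff (0.15 N m), stays where it is left
- valve_b_mid (a point): air valve b (None if absent), a blue casting: flange 104 mm (x) by 64 mm (y) by 12 mm, on it a round body 60 mm wide, 42 mm high in all, and a threaded stub with a brass elbow; 92 mm high, 0.55 to 0.8 kg overall. Point on the stub's axis 21 mm above the underside; axes as the casting. The flange fits a nest with 3 mm to spare all round, either way round
- elbow_b_grip (a point): middle of the squared part of elbow b, on the stub's axis, 74 mm above the valve's underside: 28 x 28 mm, 36 mm tall, over a collar 35 mm wide. x = the way the outlet (20 mm thick hose tail, ends 44 mm from the axis) points, z up. Take it across the two flats beside the outlet; the whole valve can be lifted by it
- mark_b (a point): yellow paint mark on valve b: a stripe 7 mm wide on top of the round body, outwards from the stub, and down its side; this point is on the top edge, 30 mm from the stub's axis, 42 mm above the underside
- elbow_b (a joint): how far elbow b is screwed on: grows clockwise seen from above, 0 = outlet exactly above the mark; starts between -4.4 and -2.4, ends of travel -5 and 0.8. Sinks 2 mm a turn; stiff (0.15 N m), stays where it is left
- valve_c_mid (a point): air valve c (None if absent), a blue casting: flange 104 mm (x) by 64 mm (y) by 12 mm, on it a round body 60 mm wide, 42 mm high in all, and a threaded stub with a brass elbow; 92 mm high, 0.55 to 0.8 kg overall. Point on the stub's axis 21 mm above the underside; axes as the casting. The flange fits a nest with 3 mm to spare all round, either way round
- elbow_c_grip (a point): middle of the squared part of elbow c, on the stub's axis, 74 mm above the valve's underside: 28 x 28 mm, 36 mm tall, over a collar 35 mm wide. x = the way the outlet (20 mm thick hose tail, ends 44 mm from the axis) points, z up. Take it across the two flats beside the outlet; the whole valve can be lifted by it
- mark_c (a point): yellow paint mark on valve c: a stripe 7 mm wide on top of the round body, outwards from the stub, and down its side; this point is on the top edge, 30 mm from the stub's axis, 42 mm above the underside
- elbow_c (a joint): how far elbow c is screwed on: grows clockwise seen from above, 0 = outlet exactly above the mark; starts between -4.4 and -2.4, ends of travel -5 and 0.8. Sinks 2 mm a turn; stiff (0.15 N m), stays where it is left
- driver_mid (a point): middle of a screwdriver lying on the bench, 190 mm long; a bystander
- marker: yellow paint marker lying on the bench, 16 mm thick, about 120 mm long; a bystander
- sealant: bottle of thread sealant, 48 mm diameter, 110 mm high, standing; origin at its underside; a bystander
- bracket1: stamped steel angle bracket, 90 x 34 mm, one end turned up 42 mm high; origin under its middle; a bystander
- bracket2: stamped steel angle bracket, 90 x 34 mm, one end turned up 42 mm high; origin under its middle; a bystander
- collar: turned steel collar, 56 mm diameter, 45 mm high; origin at its underside; a bystander
- spanner: open spanner lying behind the fixture, 180 mm long; a bystander
Things that resemble listed ones, but are neither listed nor needed, are in the scene too. Leave any pink or white look-alike of the part that bears valve_c_mid alone.

How it is judged:
On the way, in this order (a step that is already met when the one before it is completed fails the run):
1. the clamp is swung open (value of joint clamp above 1.3 rad), for 0.2 s.
2. every valve stands flat in a nest, its elbow not yet at the mark, and the clamp is swung shut on them (z of valve_a_mid in the frame of fixture between 0.032 and 0.0375 m and x of valve_a_mid in the frame of fixture between -0.007 and 0.007 m and y of valve_a_mid in the frame of fixture between -0.117 and 0.117 m and angle between each of valve_a_mid, valve_b_mid, valve_c_mid's own z axis and vertical below 0.05 rad and z of valve_b_mid in the frame of fixture between 0.032 and 0.0375 m and x of valve_b_mid in the frame of fixture between -0.007 and 0.007 m and y of valve_b_mid in the frame of fixture between -0.117 and 0.117 m and z of valve_c_mid in the frame of fixture between 0.032 and 0.0375 m and x of valve_c_mid in the frame of fixture between -0.007 and 0.007 m and y of valve_c_mid in the frame of fixture between -0.117 and 0.117 m and value of joint clamp below 0.08 rad and value of joint each of elbow_a, elbow_b, elbow_c below -0.5 rad), for 0.2 s.
At the end, for the whole second after the job is handed in: Every valve present stands flat in a nest (within 7 mm of the row's centre line, 2.5 mm of the floor, 3 degrees of upright), the clamp is shut (below 0.08 rad), and every outlet points at its valve's mark within 10 degrees (0.17 rad) either side (z of valve_a_mid in the frame of fixture between 0.032 and 0.0375 m and x of valve_a_mid in the frame of fixture between -0.007 and 0.007 m and y of valve_a_mid in the frame of fixture between -0.117 and 0.117 m and angle between each of valve_a_mid, valve_b_mid, valve_c_mid's own z axis and vertical below 0.05 rad and z of valve_b_mid in the frame of fixture between 0.032 and 0.0375 m and x of valve_b_mid in the frame of fixture between -0.007 and 0.007 m and y of valve_b_mid in the frame of fixture between -0.117 and 0.117 m and z of valve_c_mid in the frame of fixture between 0.032 and 0.0375 m and x of valve_c_mid in the frame of fixture between -0.007 and 0.007 m and y of valve_c_mid in the frame of fixture between -0.117 and 0.117 m and value of joint clamp below 0.08 rad and value of joint elbow_a between -0.17 and 0.17 rad and value of joint elbow_b between -0.17 and 0.17 rad and value of joint elbow_c between -0.17 and 0.17 rad); the robot touches nothing.
It fails at once if elbow a is run more than 26 degrees past its mark (value of joint elbow_a above 0.45 rad).
It fails at once if elbow b is run more than 26 degrees past its mark (value of joint elbow_b above 0.45 rad).
It fails at once if elbow c is run more than 26 degrees past its mark (value of joint elbow_c above 0.45 rad).
It fails at once if a bystander is moved by more than 50 mm (distance of any of driver_mid, marker, sealant, bracket1, bracket2, collar, spanner from where it was at the start of the episode above 0.05 m).
Of valve_a, valve_b, valve_c only 2 to 3 are there at a start; the rules pass over those that are not, and their reading is None.
At some moment in a run one of valve_a, valve_b, valve_c may be knocked a few centimetres aside while the robot is not near it.
It also fails if it takes over 210 s, if anything falls off the work surface, if the arm or the gripper's body presses on something with over 40 N, if the wrist force passes 120 N, or if a joint passes its speed limit or range.

ROBOT

A 7-joint arm with a two-finger parallel gripper is mounted at the origin on the work surface. World frame = base frame: x ahead of the robot, y to its left, z up, the work surface at z = 0. Lengths are in m, angles in rad, forces in N, time in s.
With the tool pointing down it reaches from about 0.425 to 1.025 m from the base axis. Payload 9.4 kg.
Tool frame: the origin (TCP) lies at the very end of the fingers, on their centre line; the grasp point (between the pads) lies grasp_offset behind it (grasp_offset is the distance from the TCP to the grasp point, in m); x points along the fingers, y is the direction in which the jaws open and shut, and the axes are right-handed (so a half turn about x gives the same grasp; the last joint's range is limited). The gripper opens to 85 mm and grips with 20 to 120 N. Pads are 22 mm wide; open, the fingers measure 114 mm over their backs; the gripper's body (76 mm by 85 mm) begins 54 mm behind the grasp point. The pads swing forward as they close: fully open they stand 13 mm farther back than shut.
Start: joints at [-1.346, 0.599, -0.003, 1.599, 0.002, 0.943, -0.08], TCP at [0.216, 0.692, 0.231] pointing down, gripper open.
Joint ranges: [-2.57, 2.57], [-0.35, 1.97], [-1.29, 1.29], [0.11, 2.56], [-1.05, 4.19], [0.11, 1.86], [-2.63, 2.63]. Speed limits (rad/s): [2.22, 2.22, 3.01, 3.01, 3.14, 3.14, 3.14].

INTERFACE

Orientations are given as a unit quaternion [x, y, z, w].
In Python, from bench import observe, grab_frame, camera_params, close_job, grasp_offset gives the robot as it stands.
- The arm moves only by the tool jog_arm, never from a script. Its argument "commands" is a list that holds one entry, the list of rows, each a list of 5 numbers: the closure, from -1 (fully open) to 1 (shut), then the shift along the world's x, y, z in mm, then the turn about the world's z in rad. A call has 1 to 10 rows; each row is the pose to reach, as a shift and turn from the pose measured when the call began; what a row does not reach only later rows make up. A row lasts 1/12 s, in which the tool goes at most 41.7 mm and 7.16 degrees, less where a joint would pass 70% of its speed; a pose out of reach is approached as far as the arm can. A call with a gripper value outside its range is refused whole. The fingers move at their own pace and stop on an object; "newtons" is the grip in N (left out, the last holds). Time passes only in rows, so rows that repeat a pose let the fingers close. It gives the time, the measured TCP pose, the force and the opening at its end, in the units of the state.
- observe(): the state, without advancing time (a new reading comes with each control period).
- grab_frame(name): name is "scene" or "top"; returns the picture (400x640x3 uint8, red, green, blue); there is no depth.
- camera_params(name): a dict with "fx", "fy", "cx", "cy" (pixels), "origin" and "attitude" of the camera in the world. Camera axes: x right, y down, z forward; pixel columns grow to the right and rows downward; lengths in m; the calibration is good to about 2 mm. A picture is of the moment at which its call begins. camera_params takes no time and is no camera call.
- close_job(): hands the job in, once; it reports no verdict.
The state is a dict: "clock": time; "qpos": joint angles; "joint_vel": joint speeds; "joint_torque": joint torques, N m; "position": TCP position; "tool_rot": TCP orientation; "wrist_force": force on the tool from outside, world axes, zero at the start; "wrist_torque": the same for the moment, N m; "opening": opening from 0.0 (shut) to 1.0 (fully open).
Only numpy, scipy, OpenCV 4.12 (cv2) and the standard library are available. Lean on these libraries where they do the work, as an engineer would, in place of code of your own. Each camera call takes 0.05 s, during which the arm holds its last target. There are 200 camera calls.

## Working session

There is one attempt and no reset: what is moved stays moved. The work goes in short steps, Python scripts to look and compute and a tool call to move; the robot and the scene stay as the last step left them, time stands still between calls to the robot, and variables do not carry over. Pictures are saved under pics/ and viewed, about 12 in all and at most 16, crops included, and the job is handed in when it is done.

Besides the shell and the picture viewer there is one more tool, called by a JSON object that holds its "op" and its "data". jog_arm: Moves the arm, as the interface text tells. Its arguments: {"type":"object","properties":{"commands":{"type":"array"},"newtons":{"type":"number"}},"required":["commands"]}

```bash
mkdir -p pics
cat > h.py <<'E'
import numpy as np, cv2
from scipy.spatial.transform import Rotation as R
from bench import observe, grab_frame, camera_params, close_job, grasp_offset
def cam(n):
    p=camera_params(n); a=np.array(p['attitude'],float)
    M=R.from_quat(a).as_matrix() if a.size==4 else a.reshape(3,3)
    return p,M,np.array(p['origin'],float)
def ray(n,u,v,z):
    p,M,o=cam(n); d=M@np.array([(u-p['cx'])/p['fx'],(v-p['cy'])/p['fy'],1])
    return o+d*(z-o[2])/d[2]
def proj(n,P):
    p,M,o=cam(n); c=M.T@(np.array(P)-o); return np.array([p['fx']*c[0]/c[2]+p['cx'],p['fy']*c[1]/c[2]+p['cy']])
def shot(n,f,crop=None,s=1):
    im=grab_frame(n)[:,:,::-1].copy()
    cv2.imwrite('pics/raw_'+f,im)
    if crop: x0,y0,x1,y1=crop; im=im[y0:y1,x0:x1]
    cv2.imwrite('pics/'+f,cv2.resize(im,None,fx=s,fy=s,interpolation=cv2.INTER_CUBIC)); return im
E
python3 - <<'E'
from h import *
print(observe()); print(grasp_offset if not callable(grasp_offset) else grasp_offset())
for n in('scene','top'): print(camera_params(n)); shot(n,n+'0.png',None,1.25)
E
```

```text
{'clock': 0.0, 'qpos': array([-1.34569041,  0.60013109, -0.00255388,  1.60008972,  0.00180121,
        0.94287783, -0.07977158]), 'joint_vel': array([-0.00066039,  0.0007134 ,  0.00017011,  0.00075972,  0.00297874,
        0.00079705,  0.00059433]), 'joint_torque': array([-1.29549604e-03, -7.76449871e+01,  1.56439148e+00, -2.57991815e+01,
        1.22691679e-02,  9.14703123e-03,  7.91203348e-06]), 'position': array([0.21537886, 0.69180654, 0.23042682]), 'tool_rot': array([ 0.10573563,  0.69910887, -0.10679692,  0.69904304]), 'wrist_force': array([-0.31840996, -0.58328089,  0.76449608]), 'wrist_torque': array([-0.03368992,  0.03513738,  0.01694537]), 'opening': 0.9989400163836092}
0.0187
{'fx': 470.72744461059096, 'fy': 470.72744461059096, 'cx': 330.2741418611117, 'cy': 198.21252472611425, 'origin': array([1.14221784, 0.17900575, 1.11782663]), 'attitude': array([ 0.5715065 ,  0.77573004, -0.21368913, -0.16112166])}
{'fx': 364.84022121499913, 'fy': 364.84022121499913, 'cx': 317.81448920184386, 'cy': 202.37225057683963, 'origin': array([ 0.42363049, -0.0014965 ,  0.97463776]), 'attitude': array([ 0.71603203, -0.6953581 ,  0.04706493, -0.03949854])}
```

View pics/scene0.png

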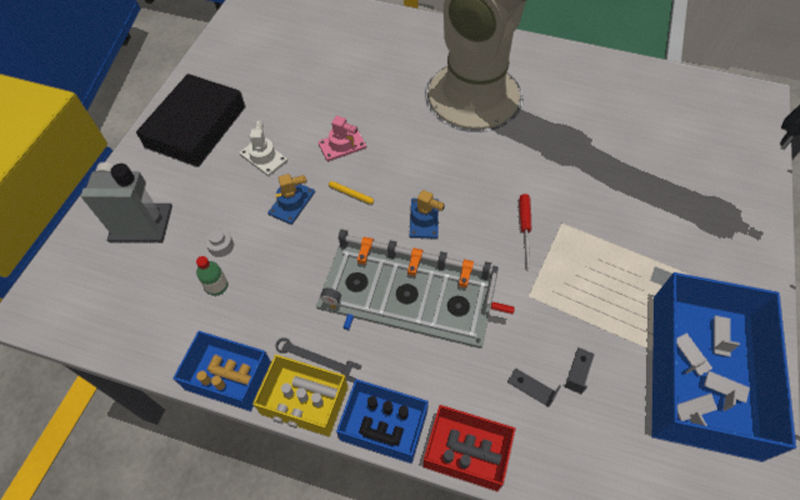

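View pics/top0.png

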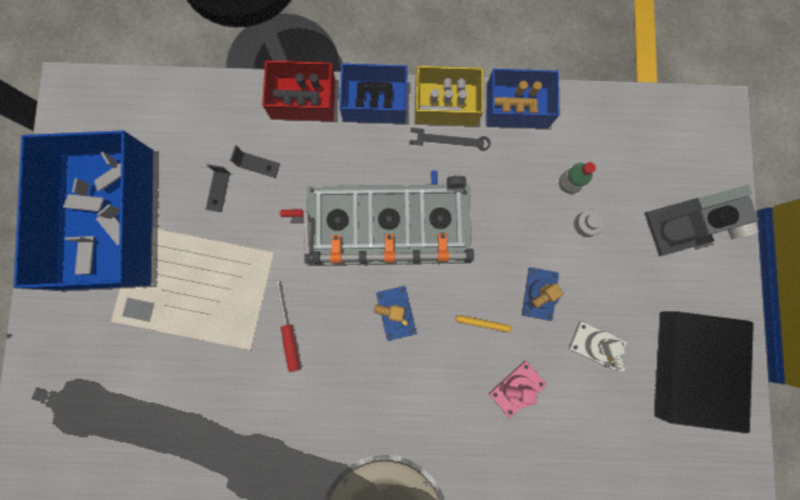

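The scene holds two real valves, at top-view px (396,313) and (541,294) in the 1.25× picture. The fixture is around (389,222), its lever grip is red at (291,213), and pink and white decoys are present. Next I'll look at close crops.

Run:
```python
from h import *
t=cv2.imread('pics/raw_top0.png'); s=cv2.imread('pics/raw_scene0.png')
def c(im,x0,y0,w,h,W,H): return cv2.resize(im[y0:y0+h,x0:x0+w],(W,H),interpolation=cv2.INTER_CUBIC)
a=c(t,290,220,60,60,300,300); b=c(t,408,205,60,60,300,300); 
f=c(t,215,130,180,90,800,300)[:, :]
d=c(s,320,145,50,60,200,300)
g=np.vstack([f,np.hstack([a,b,d])]); cv2.imwrite('pics/c1.png',g)
# colour blobs
def blobs(n,im,lo,hi,z,amin):
    h=cv2.cvtColor(im,cv2.COLOR_BGR2HSV); m=cv2.inRange(h,lo,hi)
    k,l,st,ce=cv2.connectedComponentsWithStats(m)
    for i in range(1,k):
        if st[i,4]>=amin: print(n,st[i],ce[i].round(1),ray(n,*ce[i],z).round(4))
print('black');blobs('top',t[:, :],(0,0,0),(180,255,40),.014,60)
print('red');blobs('top',t,(0,150,60),(8,255,255),.06,15)
print('brass');blobs('top',t,(10,120,60),(25,255,255),.074,15)
print('blue');blobs('top',t,(100,120,40),(125,255,255),.012,100)
```

```text
black
top [ 150    0   82   21 1251] [190.7   8.3] [1.0836 0.3647 0.014 ]
top [224  24  23  17 125] [234.1  30. ] [1.0224 0.2388 0.014 ]
top [  0  65  29  38 688] [13.  84.1] [0.8427 0.832  0.014 ]
top [287  66  26  17 115] [296.9  72.7] [0.9023 0.0581 0.014 ]
top [567 165  23  17 191] [577.3 173.4] [ 0.642  -0.7091  0.014 ]
top [ 525  250   77   95 5783] [565.3 298.3] [ 0.311  -0.6584  0.014 ]
red
top [ 211   48   57   47 1436] [237.2  68.3] [0.8862 0.2131 0.06  ]
top [468 130   8   8  49] [471.4 133.7] [ 0.7282 -0.4037  0.06  ]
top [225 168  17   5  81] [233. 170.] [0.6129 0.2086 0.06  ]
top [226 260  13  37 269] [231.5 278.3] [0.3421 0.1968 0.06  ]
brass
top [ 507    0   19   66 1059] [516.   32.8] [ 1.0044 -0.523   0.074 ]
top [ 333   53   54   47 1877] [359.3  75.9] [ 0.8692 -0.1079  0.074 ]
top [414  65   8   9  38] [417.6  68.4] [ 0.8952 -0.2602  0.074 ]
top [426  66   7   6  33] [429.1  68.5] [ 0.896  -0.2904  0.074 ]
top [397  78  32  12 249] [413.3  82.6] [ 0.8557 -0.2489  0.074 ]
top [ 618  160   22  150 2271] [631.1 227. ] [ 0.4962 -0.7923  0.074 ]
top [307 187   9  23 15
[... 152 characters left out ...]
3 0.1133 0.074 ]
top [426 228  24  17 183] [438.7 235.8] [ 0.4604 -0.3105  0.074 ]
top [300 245  26  15 188] [313.3 249.9] [ 0.4172 -0.0019  0.074 ]
top [365 252  44  13 236] [386.  258.3] [ 0.4018 -0.1803  0.074 ]
blue
top [ 272   51   54   47 1822] [297.8  72.3] [0.9046 0.0559 0.012 ]
top [ 390   55   57   41 1105] [419.2  73.4] [ 0.9132 -0.2825  0.012 ]
top [   11   105   111   127 11493] [ 65.5 168.6] [0.6126 0.6648 0.012 ]
top [ 606  166   21  141 1564] [616.3 237.1] [ 0.4734 -0.8048  0.012 ]
top [422 215  24  23 258] [431.6 223.8] [ 0.4942 -0.313   0.012 ]
top [302 230  30  42 552] [316.8 250.1] [ 0.4164 -0.011   0.012 ]
top [419 242  25  13 171] [432.1 248.2] [ 0.43   -0.3137  0.012 ]
```

View pics/c1.png

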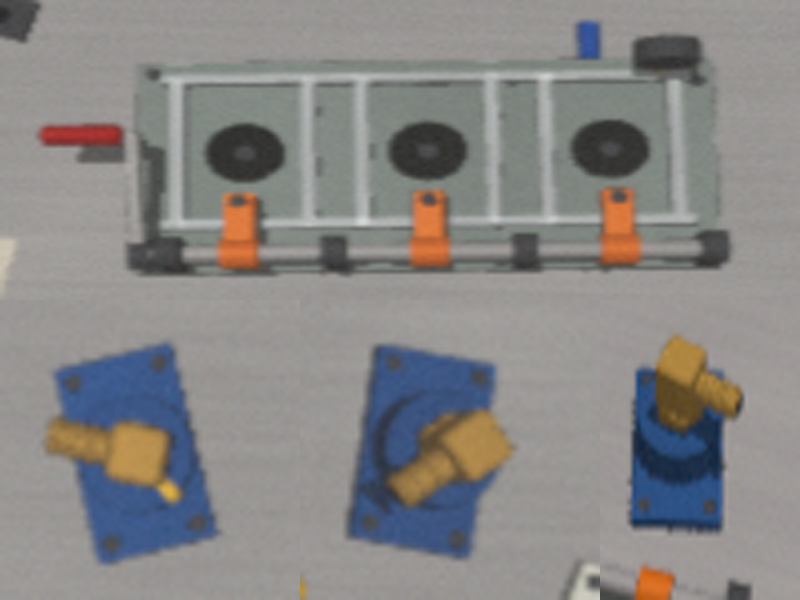

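Each valve flange is a clear quadrilateral, and valve 1's mark shows at crop px (170,492). The fixture's nest discs are at crop px (245,153), (428,150) and (610,148). I'll turn these into poses.

Run:
```python
from h import *
n=[ray('top',*p,.0145) for p in((270.1,175.9),(311.3,175),(352.3,174.4))]
print(np.array(n).round(4)); d=n[0]-n[2]; print('yaw fixture',np.arctan2(-d[0],d[1]),np.linalg.norm(d))
print('grip',ray('top',233,170,.06), 'clamp fingers tip', [ray('top',*p,.04).round(3) for p in ((268.4,192),(311,190))])
print('scene grip',ray('scene',502/1.25,308/1.25,.06))
for c,off in (([(55,70),(170,45),(215,235),(100,262)],(290,220)),([(77,47),(195,65),(168,258),(48,238)],(408,205))):
    P=np.array([ray('top',off[0]+x/5,off[1]+y/5,.012)[:2] for x,y in c]); e=P[0]-P[3]
    print('valve',P.mean(0).round(4),'long axis yaw',np.arctan2(e[1],e[0]).round(3),[np.linalg.norm(P[i]-P[i-1]).round(3) for i in range(4)])
A=ray('top',290+138/5,220+153/5,.092);B=ray('top',290+60/5,220+137/5,.08);print('a blk',A,'tip',B,'mark',ray('top',290+172/5,220+192/5,.042))
A=ray('top',408+177/5,205+147/5,.092);B=ray('top',408+105/5,205+190/5,.08);print('b blk',A,'tip',B)
print('tool',R.from_quat(observe()['tool_rot']).as_matrix().round(3))
```

```text
[[ 0.6094  0.1193  0.0145]
 [ 0.6152  0.0094  0.0145]
 [ 0.6203 -0.1003  0.0145]]
yaw fixture 0.04957251190043778 0.2199430861075797
grip [0.61289684 0.20856851 0.06      ] clamp fingers tip [array([0.562, 0.119, 0.04 ]), array([0.571, 0.009, 0.04 ])]
scene grip [0.61232407 0.20644064 0.06      ]
valve [ 0.4155 -0.0116] long axis yaw 0.265 [np.float64(0.102), np.float64(0.062), np.float64(0.101), np.float64(0.061)]
valve [ 0.4639 -0.315 ] long axis yaw -0.157 [np.float64(0.102), np.float64(0.063), np.float64(0.103), np.float64(0.064)]
a blk [ 0.41590561 -0.01221293  0.092     ] tip [0.42243651 0.0257973  0.08      ] mark [ 0.396411   -0.03056774  0.042     ]
b blk [ 0.46344668 -0.31568452  0.092     ] tip [ 0.44197278 -0.28429871  0.08      ]
tool [[-0.     0.297  0.955]
 [-0.001  0.955 -0.297]
 [-1.    -0.001  0.   ]]
```

{"op": "jog_arm", "data": {"commands": [[[0,200,-244,0,-0.6],[0,396,-484,0,-1.22],[0,396,-484,0,-1.22],[0,396,-484,0,-1.22],[0,396,-484,0,-1.22],[0,396,-484,0,-1.22],[0,396,-484,0,-1.22],[0,396,-484,0,-1.22],[0,396,-484,0,-1.22],[0,396,-484,0,-1.22]]], "newtons": 30}}

```text
clock: 0.93
position: [0.4799, 0.3679, 0.2306]
tool_rot: [0.489, 0.511, -0.49, 0.51]
wrist_force: [0.2, -0.1, -1.1]
opening: 0.499
```

{"op": "jog_arm", "data": {"commands": [[[0,133,-160,0,0],[0,133,-160,0,0],[0,133,-160,0,0],[0,133,-160,0,0],[0,133,-160,0,0],[0,133,-160,0,0],[0,133,-160,-60,0],[0,133,-160,-100,0],[0,133,-160,-100,0],[0,133,-160,-100,0]]]}}

```text
clock: 1.77
position: [0.6101, 0.2073, 0.1261]
tool_rot: [0.486, 0.512, -0.492, 0.509]
wrist_force: [-0.5, -0.6, -0.0]
opening: 0.503
```

Run:
```python
from h import *
im=shot('scene','s1.png',(330,170,490,290),5)
print(observe()['position'])
```

```text
[0.61159269 0.20752917 0.12866197]
```

View pics/s1.png

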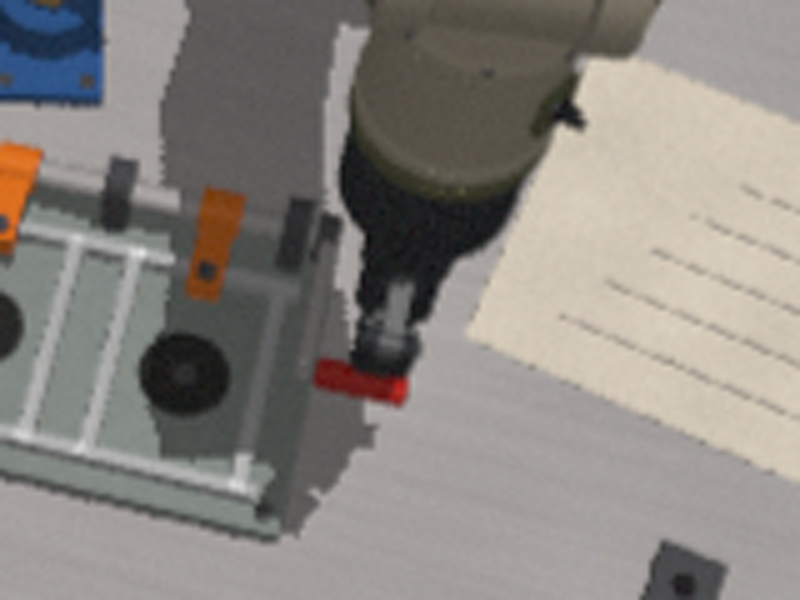

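The gripper sits above the red grip (crop px 360,380) with its jaws along the fixture's x. I'll descend and close.

{"op": "jog_arm", "data": {"commands": [[[0,1,0,-42,0],[0,1,0,-80,0],[0,1,0,-85,0],[0,1,0,-85,0],[0.8,1,0,-85,0],[0.8,1,0,-85,0],[0.8,1,0,-85,0],[0.8,1,0,-85,0],[0.8,1,0,-85,0]]], "newtons": 30}}

```text
clock: 2.57
position: [0.6121, 0.2078, 0.0454]
tool_rot: [0.487, 0.512, -0.491, 0.509]
wrist_force: [-4.9, -0.2, 2.8]
opening: 0.175
```

{"op": "jog_arm", "data": {"commands": [[[0.8,-4,0,13,0],[0.8,-10,-0.5,26,0],[0.8,-18,-1,37,0],[0.8,-27,-1.4,47,0],[0.8,-38,-2,56,0],[0.8,-50,-2.5,63,0],[0.8,-62,-3,68,0],[0.8,-76,-4,71,0],[0.8,-90,-4.5,72,0],[0.8,-104,-5,71,0]]]}}

```text
clock: 3.4
position: [0.5123, 0.2033, 0.1205]
tool_rot: [0.492, 0.509, -0.487, 0.511]
wrist_force: [7.2, -2.3, 5.9]
opening: 0.168
```

{"op": "jog_arm", "data": {"commands": [[[0.8,-10,0,0,0],[0.8,-20,0,-1,0],[0.8,-22,0,-1,0],[0.8,-22,0,-1,0]]]}}

```text
clock: 3.73
position: [0.5082, 0.204, 0.1239]
tool_rot: [0.503, 0.5, -0.478, 0.517]
wrist_force: [49.5, -4.1, -24.3]
opening: 0.17
```

{"op": "jog_arm", "data": {"commands": [[[0.8,5,0,-2,0],[0.8,5,0,-2,0],[0,4,0,-2,0],[0,4,0,-2,0],[0,4,0,-2,0],[0,4,0,40,0],[0,4,0,80,0],[0,4,0,80,0]]]}}

```text
clock: 4.4
position: [0.5139, 0.2044, 0.2096]
tool_rot: [0.505, 0.499, -0.476, 0.518]
wrist_force: [1.1, -0.0, -0.0]
opening: 0.496
```

Run:
```python
from h import *
im=shot('scene','s2.png',(200,130,440,290),3.3)
print(observe()['position'],observe()['wrist_force'])
```

```text
[0.51287147 0.20455078 0.207186  ] [-1.01464795  0.42115902 -1.02947696]
```

View pics/s2.png

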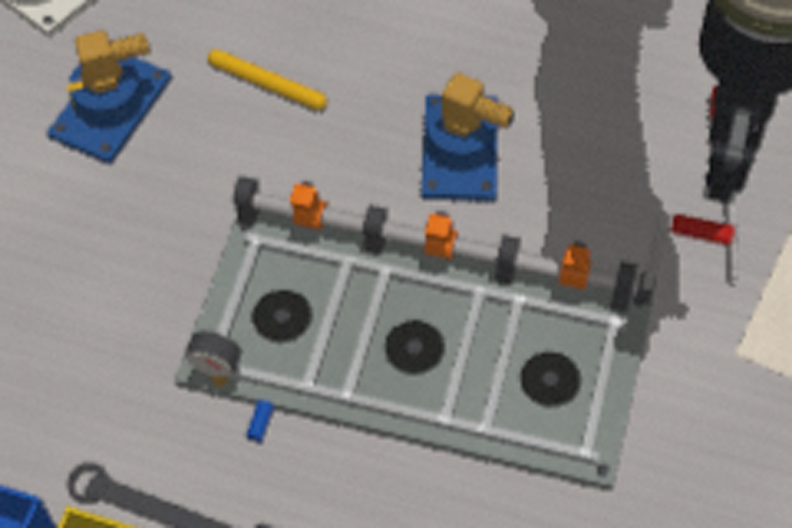

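The clamp is fully open and valve b's mark shows at crop (75,88). The stop tilted the tool slightly, so I'll check that while moving toward valve a.

{"op": "jog_arm", "data": {"commands": [[[0.2,-20,-40,0,0],[0.2,-60,-130,0,0],[0.2,-90,-216,-20,-0.2],[0.2,-90,-216,-30,-0.2],[0.2,-90,-216,-30,-0.2],[0.2,-90,-216,-30,-0.2],[0.2,-90,-216,-30,-0.2],[0.2,-90,-216,-30,-0.2],[0.2,-90,-216,-30,-0.2]]]}}

```text
clock: 5.2
position: [0.4227, -0.011, 0.177]
tool_rot: [0.552, 0.447, -0.526, 0.467]
wrist_force: [0.1, -0.0, 0.2]
opening: 0.399
```

```bash
cat >> h.py <<'E'
def st():
    o=observe(); M=R.from_quat(o['tool_rot']).as_matrix()
    print('t%.1f'%o['clock'],'tcp',o['position'].round(4),'jaw',np.arctan2(M[1,1],M[0,1]).round(3),'xax',M[:,0].round(3),'q1,q7',o['qpos'][[0,6]].round(2),'F',o['wrist_force'].round(1),'open',round(o['opening'],3))
E
python3 - <<'E'
from h import *
st()
m=ray('scene',200+75/3.3,130+88/3.3,.042); print('mark b',m, np.arctan2(m[1]+.315,m[0]-.464))
E
```

```text
t5.2 tcp [ 0.4227 -0.011   0.177 ] jaw -0.164 xax [ 0.046  0.002 -0.999] q1,q7 [-0.39  0.06] F [ 0.1 -0.   0.2] open 0.399
mark b [ 0.48147963 -0.33500414  0.042     ] -0.852646153886633
```

The tool is tilted 0.046 rad. I'll undo it by pressing the closed fingertips gently on the fixed +x rail inside the empty middle nest, the opposite of the push that tilted it.

{"op": "jog_arm", "data": {"commands": [[[1,40,4,10,0],[1,80,10,10,0],[1,120,16,10,0],[1,160,20,10,0],[1,200,23,10,0],[1,215,23,0,0],[1,215,23,-40,0],[1,215,23,-80,0],[1,215,23,-120,0],[1,215,23,-120,0]]]}}

```text
clock: 6.03
position: [0.6337, 0.0147, 0.0497]
tool_rot: [0.548, 0.451, -0.528, 0.466]
wrist_force: [-0.6, 1.4, 0.4]
opening: 0.001
```

{"op": "jog_arm", "data": {"commands": [[[1,0,0,-20,0],[1,0,0,-35,0],[1,0,0,-36,0],[1,0,0,-36,0]]]}}

```text
clock: 6.37
position: [0.6344, 0.0163, 0.0152]
tool_rot: [0.548, 0.451, -0.528, 0.466]
wrist_force: [-0.6, -0.5, -0.1]
opening: 0.002
```

```bash
python3 -c "
from h import *
st()"
```

```text
t6.4 tcp [0.6344 0.0163 0.0152] jaw -0.159 xax [ 0.036  0.003 -0.999] q1,q7 [-0.26  0.13] F [-0.6 -0.5 -0.1] open 0.002
```

{"op": "jog_arm", "data": {"commands": [[[1,6,0,3,0],[1,14,0,3,0],[1,20,0,3,0],[1,25,0,3,0],[1,29,0,3,0],[1,29,0,3,0]]]}}

```text
clock: 6.87
position: [0.6625, 0.0164, 0.0179]
tool_rot: [0.547, 0.452, -0.528, 0.466]
wrist_force: [-3.1, 0.9, 3.0]
opening: -0.002
```

```bash
python3 -c "
from h import *
st()"
```

```text
t6.9 tcp [0.6625 0.0164 0.0179] jaw -0.158 xax [ 0.033  0.003 -0.999] q1,q7 [-0.26  0.12] F [-3.1  0.9  3. ] open -0.002
```

Just in contact. I'll press a little.

{"op": "jog_arm", "data": {"commands": [[[1,4,0,0,0],[1,6,0,0,0],[1,8,0,0,0],[1,8,0,0,0]]]}}

```text
clock: 7.2
position: [0.6633, 0.0162, 0.0174]
tool_rot: [0.544, 0.456, -0.532, 0.462]
wrist_force: [-21.9, -0.5, 17.7]
opening: 0.002
```

{"op": "jog_arm", "data": {"commands": [[[1,-4,0,10,0],[1,-10,0,40,0],[1,-10,0,80,0],[1,-10,0,80,0]]]}}

```text
clock: 7.53
position: [0.6567, 0.0155, 0.1037]
tool_rot: [0.547, 0.454, -0.53, 0.464]
wrist_force: [2.1, 0.4, 0.3]
opening: 0.003
```

```bash
python3 -c "
from h import *
st()"
```

```text
t7.5 tcp [0.6567 0.0155 0.1037] jaw -0.159 xax [ 0.027  0.005 -1.   ] q1,q7 [-0.31  0.08] F [2.1 0.4 0.3] open 0.003
```

{"op": "jog_arm", "data": {"commands": [[[-0.2,0,0,40,0],[-0.2,-20,-2,80,0],[-0.2,-55,-6,85,0],[-0.2,-95,-10,85,0],[-0.2,-135,-15,85,0],[-0.2,-175,-20,80,0],[-0.2,-215,-25,60,0],[-0.2,-241,-27,45,-0.01],[-0.2,-241,-27,40,-0.01],[-0.2,-241,-27,40,-0.01]]]}}

```text
clock: 8.37
position: [0.4145, -0.0117, 0.1433]
tool_rot: [0.549, 0.451, -0.533, 0.46]
wrist_force: [0.9, 0.2, 0.4]
opening: 0.595
```

Run:
```python
from h import *
st()
t=shot('top','t2.png',(285,210,345,270),5); s=shot('scene','s3.png',(320,130,400,200),5)
a=cv2.imread('pics/t2.png');b=cv2.imread('pics/s3.png');b=cv2.copyMakeBorder(b,0,0,0,0,0);h=max(a.shape[0],b.shape[0])
p=lambda i:cv2.copyMakeBorder(i,0,h-i.shape[0],0,0,0)
cv2.imwrite('pics/v5.png',np.hstack([p(a),p(b)]))
```

```text
t8.4 tcp [ 0.4145 -0.0117  0.1433] jaw -0.17 xax [ 0.026  0.005 -1.   ] q1,q7 [-0.33  0.12] F [0.9 0.2 0.4] open 0.595
```

View pics/v5.png

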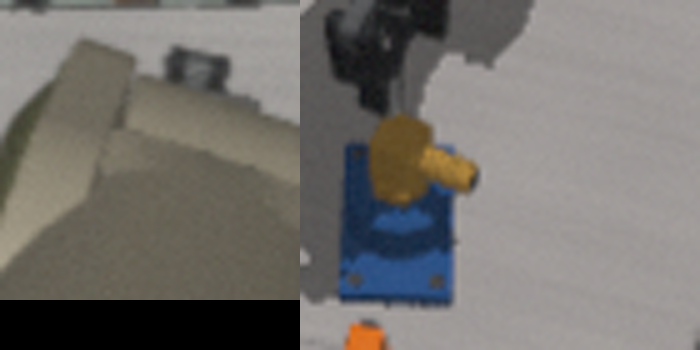

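The gripper is directly above elbow a (scene crop px 400,150) and the valve hasn't moved. I'll descend and grip.

{"op": "jog_arm", "data": {"commands": [[[-0.2,1,0,-40,0],[-0.2,1,0,-75,0],[-0.2,1,0,-83,0],[-0.2,1,0,-83,0],[-0.2,1,0,-83,0],[0.8,1,0,-83,0],[0.8,1,0,-83,0],[0.8,1,0,-83,0],[0.8,1,0,-83,0],[0.8,1,0,-83,0]]], "newtons": 60}}

```text
clock: 9.3
position: [0.4185, -0.0112, 0.062]
tool_rot: [0.55, 0.451, -0.531, 0.461]
wrist_force: [-1.2, -0.6, 6.5]
opening: 0.318
```

```bash
python3 -c "
from h import *
st()"
```

```text
t9.3 tcp [ 0.4185 -0.0112  0.062 ] jaw -0.169 xax [ 0.03   0.005 -1.   ] q1,q7 [-0.19  0.39] F [-1.2 -0.6  6.5] open 0.318
```

{"op": "jog_arm", "data": {"commands": [[[0.8,0,0,20,0],[0.8,0,0,60,0],[0.8,0,0,100,0],[0.8,0,0,140,0],[0.8,10,7,165,-0.05],[0.8,35,24,165,-0.1],[0.8,65,45,165,-0.15],[0.8,95,65,165,-0.2],[0.8,125,86,165,-0.215],[0.8,150,103,165,-0.215]]]}}

```text
clock: 10.13
position: [0.5699, 0.0943, 0.2273]
tool_rot: [0.595, 0.389, -0.577, 0.402]
wrist_force: [0.8, -0.3, -6.1]
opening: 0.323
```

```bash
python3 -c "
from h import *
st()"
```

```text
t10.1 tcp [0.5699 0.0943 0.2273] jaw -0.383 xax [ 0.031 -0.001 -1.   ] q1,q7 [-0.74 -0.17] F [ 0.8 -0.3 -6.1] open 0.323
```

{"op": "jog_arm", "data": {"commands": [[[0.8,20,13,0,0],[0.8,39.5,25.5,0,0],[0.8,39.5,25.5,0,0],[0.8,39.5,25.5,-40,0],[0.8,39.5,25.5,-80,0],[0.8,39.5,25.5,-120,0],[0.8,39.5,25.5,-128,0],[0.8,39.5,25.5,-128,0]]]}}

```text
clock: 10.8
position: [0.6072, 0.1196, 0.097]
tool_rot: [0.593, 0.39, -0.579, 0.401]
wrist_force: [0.3, -0.6, -5.7]
opening: 0.318
```

Run:
```python
from h import *
st()
shot('top','t3.png'); shot('scene','s4.png')
a=cv2.resize(cv2.imread('pics/raw_t3.png')[145:225,230:330],(500,400)); b=cv2.resize(cv2.imread('pics/raw_s4.png')[180:280,325:400],(300,400))
cv2.imwrite('pics/v6.png',np.hstack([a,b]))
```

```text
t10.8 tcp [0.6072 0.1196 0.097 ] jaw -0.383 xax [ 0.025 -0.003 -1.   ] q1,q7 [-0.63 -0.07] F [ 0.3 -0.6 -5.7] open 0.318
```

View pics/v6.png

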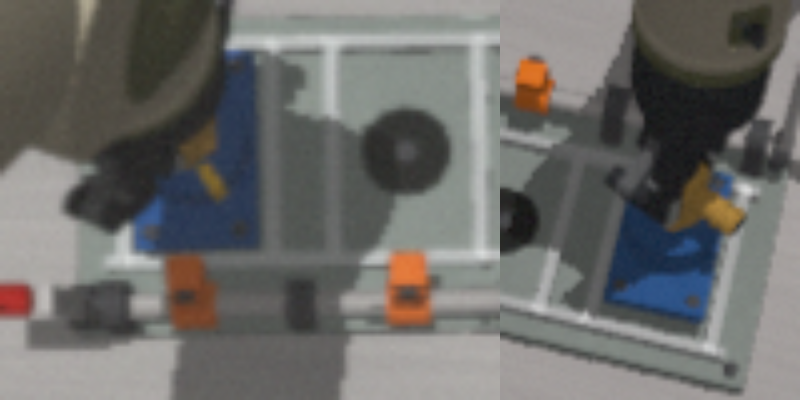

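The flange hangs over the +y nest, aligned with the rails by eye. Its corners are at crop px (135,252), (260,246) and (254,55). I'll check numerically.

Run:
```python
from h import *
F=np.array([.6152,.0094]);r=R.from_euler('z',.0496).as_matrix()[:2,:2]
for p in((135,252),(260,246),(254,55)): print((r.T@(ray('top',230+p[0]/5,145+p[1]/5,.047)[:2]-F)).round(4))
for p in((263,262),(265,48),(125,262)): print('rail',(r.T@(ray('top',230+p[0]/5,145+p[1]/5,.024)[:2]-F)).round(4))
```

```text
[-0.057   0.1401]
[-0.0552  0.0761]
[0.0452 0.0783]
rail [-0.0603  0.0765]
rail [0.0548 0.0744]
rail [-0.0589  0.1488]
```

{"op": "jog_arm", "data": {"commands": [[[0.8,4,2,0,-0.01],[0.8,4,2,-5,-0.01],[0.8,4,2,-12,-0.01],[0.8,4,2,-18,-0.01],[0.8,4,2,-21,-0.01],[0.8,4,2,-22,-0.01],[0.8,4,2,-22,-0.01]]]}}

```text
clock: 11.48
position: [0.6131, 0.1214, 0.0822]
tool_rot: [0.598, 0.387, -0.579, 0.398]
wrist_force: [-20.1, 1.0, 40.8]
opening: 0.319
```

```bash
python3 -c "
from h import *
st()"
```

```text
t11.5 tcp [0.6131 0.1214 0.0822] jaw -0.394 xax [ 0.032  0.002 -0.999] q1,q7 [-0.61 -0.06] F [-20.1   1.   40.8] open 0.319
```

It's resting on the +x rail (the force is in −x). Lift slightly, shift −x and lower again.

{"op": "jog_arm", "data": {"commands": [[[0.8,-2,0,5,0],[0.8,-3.5,0,6,0],[0.8,-3.5,0,6,0],[0.8,-3.5,0,0,0],[0.8,-3.5,0,-4,0],[0.8,-3.5,0,-6,0],[0.8,-3.5,0,-6,0]]]}}

```text
clock: 12.07
position: [0.6106, 0.1217, 0.0765]
tool_rot: [0.598, 0.387, -0.578, 0.398]
wrist_force: [-0.3, 1.4, 10.7]
opening: 0.318
```

```bash
python3 -c "
from h import *
st()"
```

```text
t12.1 tcp [0.6106 0.1217 0.0765] jaw -0.395 xax [ 0.033  0.003 -0.999] q1,q7 [-0.61 -0.05] F [-0.3  1.4 10.7] open 0.318
```

{"op": "jog_arm", "data": {"commands": [[[-0.2,0,0,0,0],[-0.2,0,0,0,0],[-0.2,0,0,0,0],[-0.2,0,0,40,0],[-0.2,0,0,80,0],[-0.2,0,0,120,0],[-0.2,0,0,120,0]]]}}

```text
clock: 12.65
position: [0.614, 0.1211, 0.2031]
tool_rot: [0.601, 0.385, -0.575, 0.399]
wrist_force: [1.6, 0.3, 0.7]
opening: 0.6
```

{"op": "jog_arm", "data": {"commands": [[[-0.2,-13,-38,0,0.1],[-0.2,-25,-76,0,0.2],[-0.2,-38,-114,0,0.3],[-0.2,-51,-152,0,0.4],[-0.2,-64,-190,0,0.5],[-0.2,-76,-228,0,0.6],[-0.2,-89,-266,0,0.7],[-0.2,-102,-304,0,0.8],[-0.2,-115,-342,0,0.9],[-0.2,-128,-380,0,0.995]]]}}

```text
clock: 13.48
position: [0.4851, -0.2607, 0.2029]
tool_rot: [0.343, 0.626, -0.314, 0.626]
wrist_force: [0.3, -0.4, 0.4]
opening: 0.6
```

Run:
```python
from h import *
st()
shot('top','t4.png'); shot('scene','s5.png')
a=cv2.resize(cv2.imread('pics/raw_t4.png')[140:290,230:480],(800,480),interpolation=cv2.INTER_CUBIC)
cv2.imwrite('pics/v7.png',a)
```

```text
t13.5 tcp [ 0.4851 -0.2607  0.2029] jaw 0.604 xax [ 0.019  0.037 -0.999] q1,q7 [0.19 1.3 ] F [ 0.3 -0.4  0.4] open 0.6
```

View pics/v7.png

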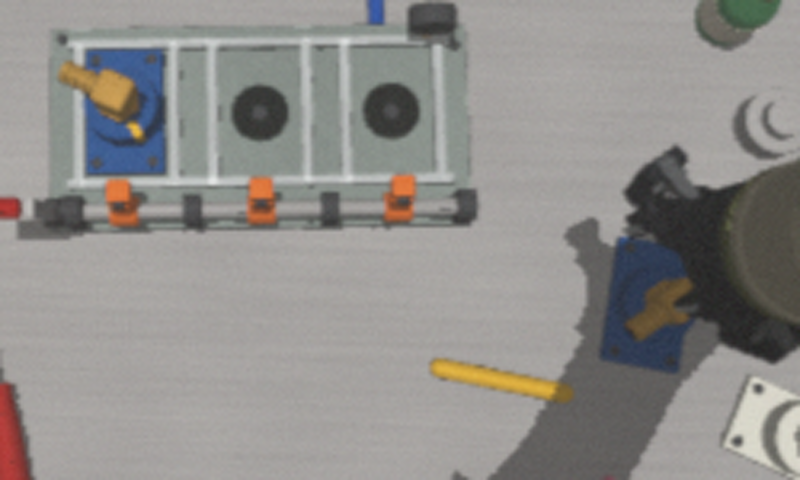

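Valve a sits in the +y nest, and valve b's flange corner is unmoved at full-frame px (418,252). Go down on valve b.

{"op": "jog_arm", "data": {"commands": [[[-0.2,-14,-36,0,0],[-0.2,-21,-55,0,0],[-0.2,-21,-55,-20,0],[-0.2,-21,-55,-60,0],[-0.2,-21,-55,-90,0],[-0.2,-21,-55,-90,0],[-0.2,-21,-55,-90,0]]]}}

```text
clock: 14.17
position: [0.4607, -0.3219, 0.1124]
tool_rot: [0.346, 0.625, -0.319, 0.623]
wrist_force: [0.9, -0.3, 0.4]
opening: 0.6
```

```bash
python3 -c "
from h import *
st()"
```

```text
t14.2 tcp [ 0.4607 -0.3219  0.1124] jaw 0.591 xax [ 0.016  0.035 -0.999] q1,q7 [0.37 1.47] F [ 0.9 -0.3  0.4] open 0.6
```

{"op": "jog_arm", "data": {"commands": [[[-0.2,3,6,0,0.01],[-0.2,3,6,-20,0.01],[-0.2,3,6,-45,0.01],[-0.2,3,6,-51,0.01],[-0.2,3,6,-51,0.01],[0.8,3,6,-51,0.01],[0.8,3,6,-51,0.01],[0.8,3,6,-51,0.01],[0.8,3,6,-51,0.01],[0.8,3,6,-51,0.01]]]}}

```text
clock: 15.0
position: [0.4647, -0.3166, 0.0635]
tool_rot: [0.343, 0.625, -0.316, 0.626]
wrist_force: [-0.7, -0.0, 8.4]
opening: 0.324
```

```bash
python3 -c "
from h import *
st()"
```

```text
t15.0 tcp [ 0.4647 -0.3166  0.0635] jaw 0.601 xax [ 0.019  0.034 -0.999] q1,q7 [0.39 1.5 ] F [-0.7 -0.   8.4] open 0.324
```

{"op": "jog_arm", "data": {"commands": [[[0.8,0,0,20,0],[0.8,0,0,60,0],[0.8,0,0,100,0],[0.8,5,7,135,0.03],[0.8,20,28,150,0.07],[0.8,42,58,150,0.1],[0.8,64,89,150,0.14],[0.8,86,119,150,0.17],[0.8,108,150,150,0.207],[0.8,126,175,150,0.207]]]}}

```text
clock: 15.83
position: [0.5916, -0.1384, 0.2144]
tool_rot: [0.276, 0.658, -0.248, 0.656]
wrist_force: [0.3, -0.3, -7.6]
opening: 0.317
```

{"op": "jog_arm", "data": {"commands": [[[0.8,10,14,0,0],[0.8,20,28,0,0],[0.8,20,28,0,0],[0.8,20,28,0,0]]]}}

```text
clock: 16.17
position: [0.6115, -0.1097, 0.2146]
tool_rot: [0.275, 0.658, -0.248, 0.656]
wrist_force: [-0.7, -1.1, -6.2]
opening: 0.316
```

```bash
python3 -c "
from h import *
st()"
```

```text
t16.2 tcp [ 0.6115 -0.1097  0.2146] jaw 0.813 xax [ 0.011  0.038 -0.999] q1,q7 [-0.08  1.15] F [-0.7 -1.1 -6.2] open 0.316
```

{"op": "jog_arm", "data": {"commands": [[[0.8,9,8,0,-0.005],[0.8,9,8,-20,-0.005],[0.8,9,8,-60,-0.005],[0.8,9,8,-100,-0.005],[0.8,9,8,-115,-0.005],[0.8,9,8,-115,-0.005],[0.8,9,8,-115,-0.005]]]}}

```text
clock: 16.75
position: [0.6199, -0.1031, 0.0993]
tool_rot: [0.277, 0.658, -0.25, 0.654]
wrist_force: [0.4, -0.1, -5.6]
opening: 0.319
```

Run:
```python
from h import *
st()
shot('top','t5.png'); shot('scene','s6.png')
a=cv2.resize(cv2.imread('pics/raw_t5.png')[140:220,310:410],(500,400),interpolation=cv2.INTER_CUBIC); b=cv2.resize(cv2.imread('pics/raw_s6.png')[160:260,245:320],(300,400))
cv2.imwrite('pics/v8.png',np.hstack([a,b]))
```

```text
t16.8 tcp [ 0.6199 -0.1031  0.0993] jaw 0.806 xax [ 0.01   0.037 -0.999] q1,q7 [-0.04  1.19] F [ 0.4 -0.1 -5.6] open 0.319
```

View pics/v8.png

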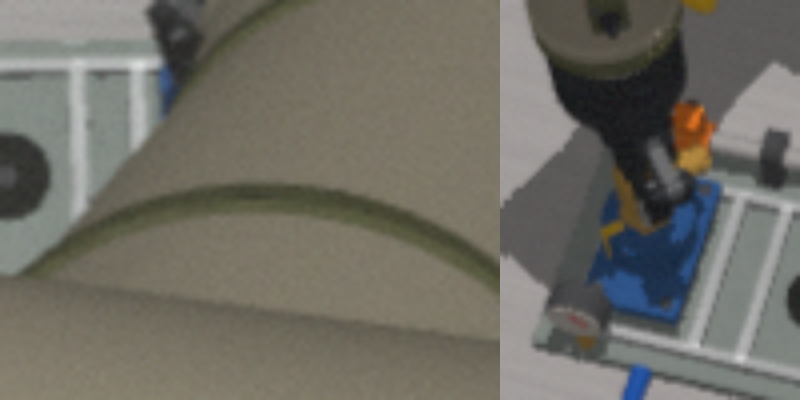

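The top view is blocked. In the scene view the +y flange edge runs parallel to the rail, with corners at crop (720,188) and (683,315).

Run:
```python
from h import *
F=np.array([.6152,.0094]);r=R.from_euler('z',.0496).as_matrix()[:2,:2]
for p,z in(((720,185),.048),((683,313),.048),((683,323),.036),((740,205),.024),((693,340),.024)): print((r.T@(ray('scene',245+(p[0]-500)/4,160+p[1]/4,z)[:2]-F)).round(4))
```

```text
[-0.047  -0.0808]
[ 0.0485 -0.0773]
[ 0.0498 -0.0777]
[-0.0486 -0.0686]
[ 0.0543 -0.0705]
```

{"op": "jog_arm", "data": {"commands": [[[0.8,0,1,-3,-0.01],[0.8,0,1,-10,-0.01],[0.8,0,1,-16,-0.01],[0.8,0,1,-20,-0.01],[0.8,0,1,-22,-0.01],[0.8,0,1,-22,-0.01]]]}}

```text
clock: 17.35
position: [0.6211, -0.1017, 0.0786]
tool_rot: [0.28, 0.655, -0.253, 0.654]
wrist_force: [-0.8, -0.0, -7.0]
opening: 0.316
```

```bash
python3 -c "
from h import *
st()"
```

```text
t17.4 tcp [ 0.6211 -0.1017  0.0786] jaw 0.797 xax [ 0.013  0.037 -0.999] q1,q7 [-0.04  1.2 ] F [-0.8 -0.  -7. ] open 0.316
```

{"op": "jog_arm", "data": {"commands": [[[0.8,0,0,-2,0],[0.8,0,0,-2,0],[-0.2,0,0,-2,0],[-0.2,0,0,-2,0],[-0.2,0,0,-2,0],[-0.2,0,0,40,0],[-0.2,0,0,80,0],[-0.2,0,0,120,0],[-0.2,0,0,150,0],[-0.2,0,0,150,0]]]}}

```text
clock: 18.18
position: [0.6241, -0.1027, 0.2353]
tool_rot: [0.282, 0.652, -0.252, 0.658]
wrist_force: [0.6, 0.1, -0.1]
opening: 0.602
```

{"op": "jog_arm", "data": {"commands": [[[0,-13,35,0,-0.1],[0,-27,75,0,-0.2],[0,-40,115,0,-0.3],[0,-54,153,0,-0.4],[0,-68,191,0,-0.5],[0,-82,229,0,-0.6],[0,-95,267,0,-0.7],[0,-109,300,0,-0.75],[0,-109,306,0,-0.75],[0,-109,306,0,-0.75]]]}}

```text
clock: 19.02
position: [0.5141, 0.2068, 0.2349]
tool_rot: [0.499, 0.505, -0.474, 0.521]
wrist_force: [0.2, 0.3, -0.4]
opening: 0.501
```

Run:
```python
from h import *
st()
shot('top','t6.png'); shot('scene','s7.png')
a=cv2.resize(cv2.imread('pics/raw_t6.png')[135:220,225:395],(800,400),interpolation=cv2.INTER_CUBIC); 
cv2.imwrite('pics/v9.png',a)
```

```text
t19.0 tcp [0.5141 0.2068 0.2349] jaw 0.053 xax [ 0.041  0.011 -0.999] q1,q7 [-0.89 -0.09] F [ 0.2  0.3 -0.4] open 0.501
```

View pics/v9.png

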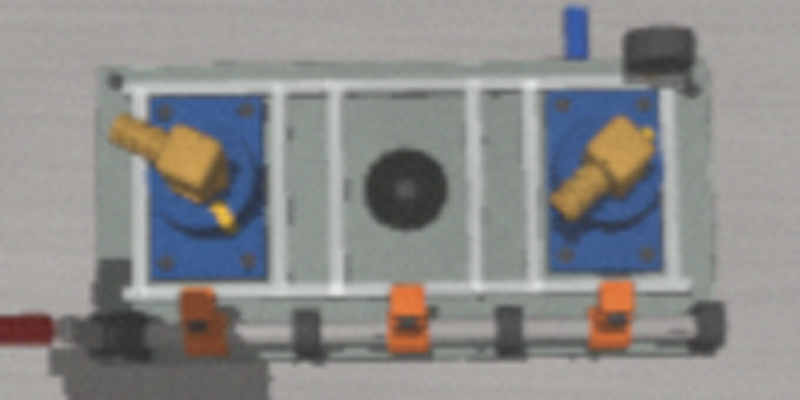

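Both valves are seated square in the two end nests, with marks visible at crop (225,217) and (648,135). Now grip the upright lever.

{"op": "jog_arm", "data": {"commands": [[[0,-2,-3,-30,0],[0,-2,-3,-70,0],[0,-2,-3,-105,0],[0,-2,-3,-119,0],[0,-2,-3,-119,0],[0.8,-2,-3,-119,0],[0.8,-2,-3,-119,0],[0.8,-2,-3,-119,0],[0.8,-2,-3,-119,0],[0.8,-2,-3,-119,0]]], "newtons": 30}}

```text
clock: 19.95
position: [0.5149, 0.1985, 0.1178]
tool_rot: [0.502, 0.502, -0.475, 0.521]
wrist_force: [3.1, -5.7, -0.5]
opening: 0.171
```

```bash
python3 -c "
from h import *
st()"
```

```text
t19.9 tcp [0.5149 0.1985 0.1178] jaw 0.046 xax [ 0.045  0.01  -0.999] q1,q7 [-0.75  0.06] F [ 3.1 -5.7 -0.5] open 0.171
```

{"op": "jog_arm", "data": {"commands": [[[0.8,14,2,1,0],[0.8,27,4,0,0],[0.8,41,5,-3,0],[0.8,54,6,-8,0],[0.8,66,7,-15,0],[0.8,76,7,-24,0],[0.8,86,8,-34,0],[0.8,93,8,-45,0],[0.8,99,9,-58,0],[0.8,103,9,-71,0]]]}}

```text
clock: 20.78
position: [0.6134, 0.2058, 0.0477]
tool_rot: [0.499, 0.504, -0.477, 0.518]
wrist_force: [-33.5, -5.5, 62.6]
opening: 0.172
```

{"op": "jog_arm", "data": {"commands": [[[0.8,0,0,-5,0],[0.8,0,0,-7,0],[0.8,0,0,-7,0]]]}}

```text
clock: 21.03
position: [0.6132, 0.2061, 0.0445]
tool_rot: [0.5, 0.505, -0.476, 0.518]
wrist_force: [-9.4, -0.8, 28.1]
opening: 0.171
```

```bash
python3 -c "
from h import *
st()"
```

```text
t21.0 tcp [0.6132 0.2061 0.0445] jaw 0.046 xax [ 0.037  0.011 -0.999] q1,q7 [-0.63  0.12] F [-9.4 -0.8 28.1] open 0.171
```

{"op": "jog_arm", "data": {"commands": [[[0.8,0,0,2,0],[-0.1,0,0,2,0],[-0.1,0,0,2,0],[-0.1,0,0,2,0],[-0.1,0,0,40,0],[-0.1,0,0,80,0],[-0.1,0,0,120,0],[-0.1,0,10,165,0],[-0.1,0,10,165,0]]]}}

```text
clock: 21.78
position: [0.6166, 0.2179, 0.2164]
tool_rot: [0.503, 0.503, -0.473, 0.519]
wrist_force: [0.8, 0.2, 0.2]
opening: 0.549
```

Run:
```python
from h import *
st()
shot('top','t7.png'); shot('scene','s8.png')
t=cv2.imread('pics/raw_t7.png');s=cv2.imread('pics/raw_s8.png')
a=cv2.resize(t[135:220,225:395],(800,400),interpolation=cv2.INTER_CUBIC); 
b=cv2.resize(s[165:265,245:445],(400,200),interpolation=cv2.INTER_CUBIC)
c=cv2.resize(t[150:190,340:380],(200,200),interpolation=cv2.INTER_CUBIC);d=cv2.resize(t[150:190,245:285],(200,200),interpolation=cv2.INTER_CUBIC)
cv2.imwrite('pics/v10.png',np.vstack([a,np.hstack([b,d,c])]))
for n,im in(('top',t),('scene',s)):
    h=cv2.cvtColor(im,cv2.COLOR_BGR2HSV); m=cv2.inRange(h,(0,150,60),(8,255,255));k,l,q,ce=cv2.connectedComponentsWithStats(m)
    for i in range(1,k):
        if q[i,4]>=15 and abs(ray(n,*ce[i],.06)[0]-.61)<.05: print(n,q[i],ray(n,*ce[i],.06).round(4))
```

```text
t21.8 tcp [0.6166 0.2179 0.2164] jaw 0.046 xax [ 0.046  0.016 -0.999] q1,q7 [-0.76 -0.01] F [0.8 0.2 0.2] open 0.549
top [225 168  16   5  43] [0.6128 0.2143 0.06  ]
scene [393 242  18   8  90] [0.61   0.2059 0.06  ]
```

View pics/v10.png

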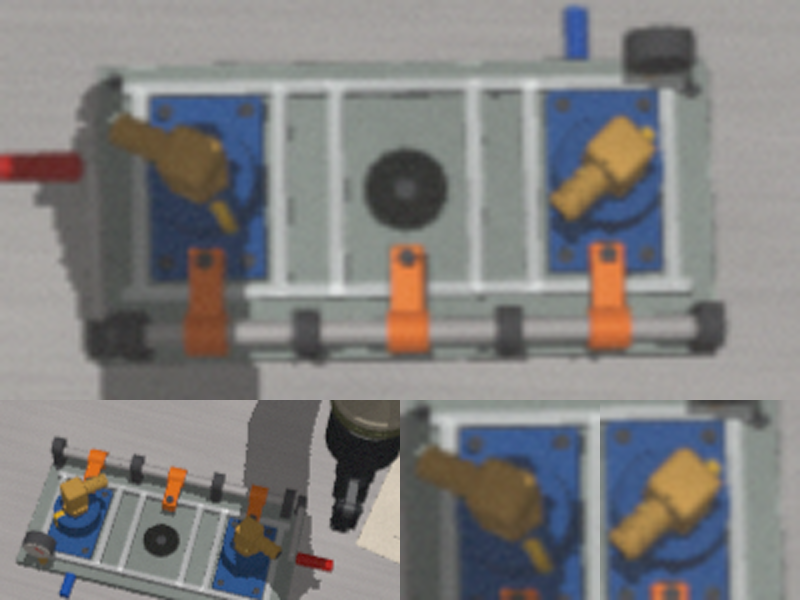

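The lever is shut, its fingers lie over the valve ears, and the grip is back at its start place. Now the outlet and mark angles.

```bash
cat > ang.py <<'E'
from h import *
def marks(tn,sn):
    for n,f in(('top',tn),('scene',sn)):
        im=cv2.imread('pics/raw_'+f); h=cv2.cvtColor(im,cv2.COLOR_BGR2HSV)
        for v,c in(('a',(.6097,.1200)),('b',(.6205,-.1005))):
            u=proj(n,(*c,.056)).astype(int); P=[]
            m=cv2.inRange(h,(22,150,60),(33,255,255))
            for y in range(u[1]-25,u[1]+26):
                for x in range(u[0]-25,u[0]+26):
                    if m[y,x]:
                        p=ray(n,x,y,.056)[:2]-c; P.append(p)
            if P:
                P=np.array(P); r=np.linalg.norm(P,axis=1); g=P[(r>.016)&(r<.033)]
                print(n,v,'n',len(P),len(g),'ang',np.arctan2(*g.mean(0)[::-1]).round(3) if len(g) else '', 'r',np.linalg.norm(g.mean(0)).round(3) if len(g) else '')
E
python3 - <<'E'
from ang import *
marks('t7.png','s8.png')
T=lambda p,z:ray('top',225+p[0]/4.706,135+p[1]/4.706,z)[:2]
for v,fl,m,b,tl in(('a',[(150,97),(265,97),(268,280),(148,283)],(226,219),(192,165),(120,131)),('b',[(546,92),(660,92),(663,270),(545,272)],(649,133),(623,145),(567,207))):
    P=np.array([T(p,.026) for p in fl]);c=P.mean(0);print(v,'ctr',c.round(4),'yaw',np.arctan2(*(P[0]-P[3])[::-1]).round(3));
    mm=T(m,.056)-c;B=T(b,.106);t=T(tl,.096)-B;print('mark',np.arctan2(mm[1],mm[0]).round(3),np.linalg.norm(mm).round(3),'blk',B.round(4),'outlet',np.arctan2(t[1],t[0]).round(3))
E
```

```text
scene b n 8 7 ang -0.837 r 0.027
a ctr [0.6092 0.1205] yaw 0.038
mark -2.566 0.027 blk [0.6057 0.1189] outlet 1.125
b ctr [ 0.6206 -0.1016] yaw 0.015
mark -0.787 0.03 blk [ 0.6232 -0.1029] outlet 2.424
```

{"op": "jog_arm", "data": {"commands": [[[-0.1,-2,-30,0,-0.1],[-0.1,-4,-65,0,-0.2],[-0.1,-6,-97,0,-0.3],[-0.1,-6,-97,0,-0.445],[-0.1,-6,-97,-10,-0.445],[-0.1,-6,-97,-50,-0.445],[-0.1,-6,-97,-80,-0.445],[-0.1,-6,-97,-80,-0.445],[-0.1,-6,-97,-80,-0.445]]]}}

```text
clock: 22.63
position: [0.6068, 0.1204, 0.1291]
tool_rot: [0.598, 0.383, -0.579, 0.401]
wrist_force: [0.6, 0.2, 1.5]
opening: 0.549
```

```bash
python3 -c "
from h import *
st()"
```

```text
t22.6 tcp [0.6068 0.1204 0.1291] jaw -0.396 xax [ 0.038 -0.007 -0.999] q1,q7 [-0.65 -0.15] F [0.6 0.2 1.5] open 0.549
```

{"op": "jog_arm", "data": {"commands": [[[-0.1,3,0,-20,0],[-0.1,3,0,-45,0],[-0.1,3,0,-52,0],[-0.1,3,0,-52,0],[-0.1,3,0,-52,0],[0.8,3,0,-52,0],[0.8,3,0,-52,0],[0.8,3,0,-52,0],[0.8,3,0,-52,0]]], "newtons": 60}}

```text
clock: 23.38
position: [0.611, 0.1205, 0.0793]
tool_rot: [0.599, 0.382, -0.578, 0.402]
wrist_force: [0.8, -1.4, 8.8]
opening: 0.319
```

{"op": "jog_arm", "data": {"commands": [[[0.8,0,0,0,-0.05],[0.8,0,0,0,-0.15],[0.8,0,0,0,-0.25],[0.8,0,0,0,-0.35],[0.8,0,0,0,-0.45],[0.8,0,0,0,-0.5],[0.8,0,0,0,-0.5]]]}}

```text
clock: 23.97
position: [0.6109, 0.1203, 0.0797]
tool_rot: [0.675, 0.221, -0.659, 0.246]
wrist_force: [-0.1, -1.2, -4.5]
opening: 0.315
```

```bash
python3 -c "
from h import *
st();print(observe()['wrist_torque'])"
```

```text
t24.0 tcp [0.6109 0.1203 0.0797] jaw -0.897 xax [ 0.033 -0.025 -0.999] q1,q7 [-0.7  -0.47] F [-0.1 -1.2 -4.5] open 0.315
[-0.29083785  0.12200718  0.0618478 ]
```

{"op": "jog_arm", "data": {"commands": [[[0.8,0,0,0,-0.1],[0.8,0,0,0,-0.2],[0.8,0,0,0,-0.3],[0.8,0,0,0,-0.4],[0.8,0,0,-0.3,-0.5],[0.8,0,0,-0.3,-0.6],[0.8,0,0,-0.3,-0.7],[0.8,0,0,-0.3,-0.8],[0.8,0,0,-0.3,-0.9],[0.8,0,0,-0.3,-0.9]]]}}

```text
clock: 24.8
position: [0.6108, 0.1207, 0.0793]
tool_rot: [0.704, -0.095, -0.701, -0.066]
wrist_force: [0.9, -0.2, -5.4]
opening: 0.321
```

{"op": "jog_arm", "data": {"commands": [[[0.8,0,0,0,-0.1],[0.8,0,0,0,-0.2],[0.8,0,0,0,-0.3],[0.8,0,0,0,-0.4],[0.8,0,0,-0.2,-0.5],[0.8,0,0,-0.2,-0.6],[0.8,0,0,-0.2,-0.6]]]}}

```text
clock: 25.38
position: [0.6112, 0.121, 0.0793]
tool_rot: [-0.645, 0.299, 0.65, 0.27]
wrist_force: [1.4, -0.9, -4.2]
opening: 0.316
```

```bash
python3 -c "
from h import *
st();print(observe()['wrist_torque'])"
```

```text
t25.4 tcp [0.6112 0.121  0.0793] jaw -2.399 xax [-0.023 -0.034 -0.999] q1,q7 [-0.86 -1.72] F [ 1.4 -0.9 -4.2] open 0.316
[-0.14936554 -0.45743655 -0.031778  ]
```

{"op": "jog_arm", "data": {"commands": [[[-0.1,0,0,0,0],[-0.1,0,0,0,0],[-0.1,0,0,0,0],[-0.1,0,0,35,0.1],[-0.1,0,0,60,0.2],[-0.1,0,0,60,0.3],[-0.1,0,0,60,0.4],[-0.1,0,0,60,0.52],[-0.1,0,0,60,0.64],[-0.1,0,0,60,0.76]]]}}

```text
clock: 26.22
position: [0.6113, 0.1211, 0.1398]
tool_rot: [0.71, -0.035, -0.703, -0.007]
wrist_force: [1.3, -0.7, -0.5]
opening: 0.55
```

{"op": "jog_arm", "data": {"commands": [[[-0.1,0,0,0,0.12],[-0.1,0,0,0,0.24],[-0.1,0,0,0,0.36],[-0.1,0,0,0,0.48],[-0.1,0,0,0,0.6],[-0.1,0,0,0,0.72],[-0.1,0,0,0,0.84],[-0.1,0,0,0,0.96],[-0.1,0,0,0,1.08],[-0.1,0,0,0,1.2]]]}}

```text
clock: 27.05
position: [0.6114, 0.1211, 0.1405]
tool_rot: [0.604, 0.374, -0.582, 0.394]
wrist_force: [-0.0, -0.8, 0.2]
opening: 0.55
```

```bash
python3 -c "
from h import *
st()"
```

```text
t27.1 tcp [0.6114 0.1211 0.1405] jaw -0.422 xax [ 0.041 -0.006 -0.999] q1,q7 [-0.62 -0.24] F [-0.  -0.8  0.2] open 0.55
```

{"op": "jog_arm", "data": {"commands": [[[-0.1,0,0,0,0.12],[-0.1,0,0,0,0.24],[-0.1,0,0,0,0.36],[-0.1,0,0,0,0.48],[-0.1,0,0,0,0.6],[-0.1,0,0,0,0.72],[-0.1,0,0,0,0.84],[-0.1,0,0,0,0.96],[-0.1,0,0,0,1.08],[-0.1,0,0,0,1.164]]]}}

```text
clock: 27.88
position: [0.6117, 0.1206, 0.1411]
tool_rot: [0.297, 0.646, -0.267, 0.651]
wrist_force: [1.1, -0.4, -0.5]
opening: 0.55
```

```bash
python3 -c "
from h import *
st()"
```

```text
t27.9 tcp [0.6117 0.1206 0.1411] jaw 0.751 xax [ 0.023  0.036 -0.999] q1,q7 [-0.35  0.64] F [ 1.1 -0.4 -0.5] open 0.55
```

{"op": "jog_arm", "data": {"commands": [[[-0.1,0,1,-25,-0.009],[-0.1,0,1,-50,-0.009],[-0.1,0,1,-62,-0.009],[-0.1,0,1,-62,-0.009],[-0.1,0,1,-62,-0.009],[0.8,0,1,-62,-0.009],[0.8,0,1,-62,-0.009],[0.8,0,1,-62,-0.009],[0.8,0,1,-62,-0.009]]]}}

```text
clock: 28.63
position: [0.6119, 0.1212, 0.0807]
tool_rot: [0.299, 0.644, -0.27, 0.65]
wrist_force: [-0.7, -2.1, 5.6]
opening: 0.313
```

{"op": "jog_arm", "data": {"commands": [[[0.8,0,0,0,-0.1],[0.8,0,0,0,-0.2],[0.8,0,0,0,-0.3],[0.8,0,0,0,-0.4],[0.8,0,0,-0.3,-0.5],[0.8,0,0,-0.3,-0.6],[0.8,0,0,-0.3,-0.7],[0.8,0,0,-0.3,-0.8],[0.8,0,0,-0.3,-0.9],[0.8,0,0,-0.3,-0.9]]]}}

```text
clock: 29.47
position: [0.612, 0.1212, 0.081]
tool_rot: [0.551, 0.449, -0.526, 0.467]
wrist_force: [0.3, -1.1, -1.7]
opening: 0.316
```

```bash
python3 -c "
from h import *
st();print(observe()['wrist_torque'])"
```

```text
t29.5 tcp [0.612  0.1212 0.081 ] jaw -0.162 xax [ 0.044  0.002 -0.999] q1,q7 [-0.54  0.03] F [ 0.3 -1.1 -1.7] open 0.316
[-0.09039932  0.15758491 -0.02447638]
```

{"op": "jog_arm", "data": {"commands": [[[0.8,0,0,0,-0.1],[0.8,0,0,0,-0.2],[0.8,0,0,0,-0.3],[0.8,0,0,0,-0.4],[0.8,0,0,0,-0.5],[0.8,0,0,-0.2,-0.6],[0.8,0,0,-0.2,-0.65],[0.8,0,0,-0.2,-0.65]]]}}

```text
clock: 30.13
position: [0.6124, 0.1211, 0.081]
tool_rot: [0.665, 0.249, -0.648, 0.276]
wrist_force: [0.5, -1.3, -5.0]
opening: 0.319
```

{"op": "jog_arm", "data": {"commands": [[[-0.1,0,0,0,0],[-0.1,0,0,0,0],[-0.1,0,0,0,0],[-0.1,0,0,35,0],[-0.1,0,0,70,0],[-0.1,0,40,100,0],[-0.1,0,80,100,0],[-0.1,0,120,100,0],[-0.1,0,150,100,0],[-0.1,0,150,100,0]]]}}

```text
clock: 30.97
position: [0.6112, 0.2811, 0.1803]
tool_rot: [0.664, 0.255, -0.646, 0.278]
wrist_force: [-0.2, 1.3, -0.6]
opening: 0.555
```

Run:
```python
from h import *
st()
shot('top','t8.png'); shot('scene','s9.png')
t=cv2.imread('pics/raw_t8.png');s=cv2.imread('pics/raw_s9.png')
f=lambda i,x,y:cv2.resize(i[y:y+40,x:x+40],(400,400),interpolation=cv2.INTER_CUBIC)
u=proj('scene',(.611,.121,.06)).astype(int); print(u)
cv2.imwrite('pics/v11.png',np.hstack([f(t,245,150),f(s,u[0]-20,u[1]-20)]))
```

```text
t31.0 tcp [0.6112 0.2811 0.1803] jaw -0.798 xax [ 0.036 -0.021 -0.999] q1,q7 [-0.98 -0.76] F [-0.2  1.3 -0.6] open 0.555
[368 236]
```

View pics/v11.png

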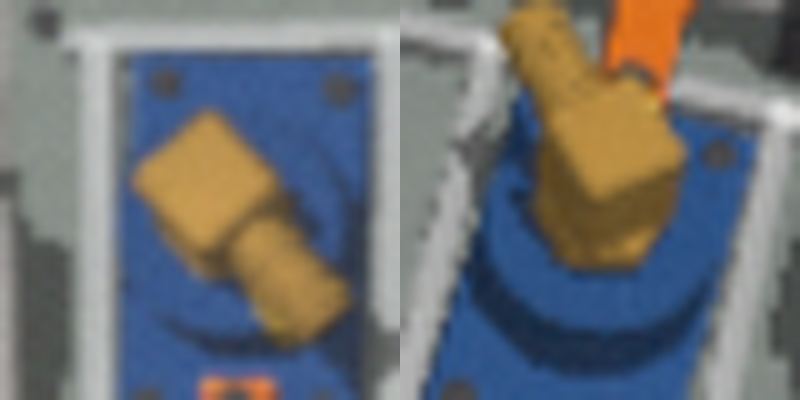

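The outlet now covers the mark in both views, so it's within reach. I'll re-measure the mark angle from the earlier frames where it showed, with the outlet angle from this one.

Run:
```python
from h import *
def mk(n,f,c,rmin=.014):
    im=cv2.imread('pics/raw_'+f).astype(float); u=proj(n,(*c,.056)).astype(int); P=[];W=[]
    for y in range(u[1]-20,u[1]+21):
        for x in range(u[0]-20,u[0]+21):
            b,g,r=im[y,x]
            if r>1.25*b and g>0.68*r and r>70 and r-b>60:
                P.append(ray(n,x,y,.056)[:2]-c);W.append(r-b)
    P=np.array(P).reshape(-1,2); r=np.linalg.norm(P,axis=1);k=(r>rmin)&(r<.036)
    for q in P[k]: pass
    if k.any():
        g=P[k].mean(0); print(n,f,k.sum(),np.arctan2(g[1],g[0]).round(3),np.linalg.norm(g).round(3), np.arctan2(P[k][:,1],P[k][:,0]).round(2))
for f in('t4.png','t6.png','t7.png'):
    print('a');mk('top',f,np.array([.6092,.1205]),.02)
    print('b');mk('top',f,np.array([.6206,-.1010]),.02)
for f in('s7.png','s8.png','s9.png'):
    print('b');mk('scene',f,np.array([.6206,-.1010]),.018)
T=lambda p,z:ray('top',245+p[0]/10,150+p[1]/10,z)[:2]
S=lambda p,z:ray('scene',348+(p[0]-400)/10,216+p[1]/10,z)[:2]
for z in(.088,.096):
  t=T((312,312),z)-T((207,180),.106);print('out top',np.arctan2(t[1],t[0]),np.linalg.norm(t))
  t=S((530,20),z)-S((612,138),.106);print('out scn',np.arctan2(t[1],t[0]),np.linalg.norm(t))
```

```text
a
top t4.png 73 0.77 0.018 [ 0.52  0.45  0.37  0.81  0.76  0.63  0.56  0.49  0.4   0.31  0.22  0.86
  0.81  0.75  0.68  0.61  0.53  0.44  0.34  0.24  0.13  0.02  0.97  0.92
  0.87  0.81  0.74  0.67  0.58  0.48  0.38  0.26  0.14  0.01 -0.11 -0.23
  1.07  1.03  0.99  0.94  0.88  0.81  0.73  0.64  0.54  1.14  1.1   1.06
  1.01  0.95  0.89  0.81  1.18  1.14  1.09  1.04  0.98  1.23  1.19  1.14
  1.29  1.25  1.37 -2.68 -2.57 -2.48 -2.73 -2.63 -2.54 -2.46 -2.67 -2.59
 -2.51]
b
a
top t6.png 74 0.757 0.018 [ 0.52  0.45  0.37  0.81  0.76  0.63  0.56  0.49  0.4   0.31  0.22  0.86
  0.81  0.75  0.68  0.61  0.53  0.44  0.34  0.24  0.13  0.02 -0.09  0.97
  0.92  0.87  0.81  0.74  0.67  0.58  0.48  0.38  0.26  0.14  0.01 -0.11
 -0.23  1.07  1.03  0.99  0.94  0.88  0.81  0.73  0.64  0.54  1.14  1.1
  1.06  1.01  0.95  0.89  0.81  1.18  1.14  1.09  1.04  0.98  1.23  1.19
  1.14  1.29  1.25  1.37 -2.68 -2.57 -2.48 -2.73 -2.63 -2.54 -2.46 -2.67
 -2.59 -2.51]
b
top t6.png 72 0.779 0.006 [-0.13 -0.22 -0.05 -0.15 -0.24 -0.33  0.05 -0.06 -0.17 -0.27 -0.36 -0.45
 -0.67  0.17  0.05 -0.07 -0.19 -0.3  -0.41 -0
[... 2424 characters left out ...]
.4  -2.47 -2.56 -2.64 -2.74 -2.83 -2.92 -3.01 -3.1   3.1
  3.02  2.95  2.88  2.81 -2.14 -2.21 -2.28 -2.36 -2.44 -2.53 -2.63 -2.73
 -2.83 -2.94 -3.04 -3.13  3.06  2.97  2.89  2.82  2.76 -2.08 -2.15 -2.22
 -2.31 -2.4  -2.5  -2.61 -2.72 -2.84 -2.95 -3.07  3.11  3.01  2.91  2.83
  2.76 -2.02 -2.08 -2.16 -2.25 -2.35 -2.46 -2.58 -2.71 -2.84 -2.98 -3.11
  3.05  2.94 -1.94 -2.   -2.08 -2.17 -2.28  2.98 -1.91 -1.99 -2.08 -1.87
 -0.94 -0.9  -0.9  -0.87 -0.82 -0.77 -0.84 -0.81 -0.76 -0.72 -0.66 -0.76
 -0.72 -0.67]
out top -2.4237290705685552 0.03773200491074333
out scn -2.4539156434496245 0.04557994828993458
out top -2.431081686601724 0.039381543708048326
out scn -2.400161971490548 0.041837991058805764
```

{"op": "jog_arm", "data": {"commands": [[[-0.1,0,-40,0,-0.02],[-0.1,0,-80,0,-0.02],[-0.1,0,-120,0,-0.02],[-0.1,0.5,-160,0,-0.02],[-0.1,0.5,-160,0,-0.02],[-0.1,0.5,-160,-30,-0.02],[-0.1,0.5,-160,-60,-0.02],[-0.1,0.5,-160,-60,-0.02],[-0.1,0.5,-160,-60,-0.02]]]}}

```text
clock: 31.82
position: [0.6115, 0.1116, 0.1204]
tool_rot: [0.666, 0.244, -0.651, 0.27]
wrist_force: [0.6, 0.9, 0.2]
opening: 0.551
```

```bash
python3 -c "
from h import *
st()"
```

```text
t31.8 tcp [0.6115 0.1116 0.1204] jaw -0.827 xax [ 0.033 -0.027 -0.999] q1,q7 [-0.7  -0.48] F [0.6 0.9 0.2] open 0.551
```

{"op": "jog_arm", "data": {"commands": [[[-0.1,0,9,0,0],[-0.1,0,9,0,0],[-0.1,0,9,-25,0],[-0.1,0,9,-41,0],[-0.1,0,9,-41,0],[-0.1,0,9,-41,0],[0.8,0,9,-41,0],[0.8,0,9,-41,0],[0.8,0,9,-41,0],[0.8,0,9,-41,0]]]}}

```text
clock: 32.65
position: [0.6127, 0.1208, 0.0814]
tool_rot: [0.667, 0.244, -0.65, 0.27]
wrist_force: [0.2, -0.3, 6.9]
opening: 0.318
```

```bash
python3 -c "
from h import *
st()"
```

```text
t32.6 tcp [0.6127 0.1208 0.0814] jaw -0.827 xax [ 0.036 -0.025 -0.999] q1,q7 [-0.68 -0.45] F [ 0.2 -0.3  6.9] open 0.318
```

{"op": "jog_arm", "data": {"commands": [[[0.8,0,0,0,-0.08],[0.8,0,0,0,-0.17],[0.8,0,0,0,-0.17],[0.8,0,0,0,-0.17]]]}}

```text
clock: 32.98
position: [0.6128, 0.1212, 0.0818]
tool_rot: [0.685, 0.187, -0.67, 0.215]
wrist_force: [-0.0, 0.7, -3.1]
opening: 0.318
```

{"op": "jog_arm", "data": {"commands": [[[-0.1,0,0,0,0],[-0.1,0,0,0,0],[-0.1,0,0,0,0],[-0.1,0,0,35,0],[-0.1,0,0,70,0.1],[-0.1,0,-25,100,0.22],[-0.1,2,-60,100,0.34],[-0.1,3,-95,100,0.46],[-0.1,4,-130,100,0.58],[-0.1,5,-165,100,0.7]]]}}

```text
clock: 33.82
position: [0.6179, -0.0452, 0.1827]
tool_rot: [0.579, 0.413, -0.554, 0.434]
wrist_force: [0.2, -0.5, -0.8]
opening: 0.546
```

{"op": "jog_arm", "data": {"commands": [[[-0.1,2,-25,0,0.12],[-0.1,4,-45,0,0.24],[-0.1,4,-45,0,0.36],[-0.1,4,-45,0,0.48],[-0.1,4,-45,0,0.6],[-0.1,4,-45,0,0.72],[-0.1,4,-45,0,0.84],[-0.1,4,-45,0,0.96],[-0.1,4,-45,0,1.08],[-0.1,4,-45,0,1.08]]]}}

```text
clock: 34.65
position: [0.6221, -0.0911, 0.1832]
tool_rot: [0.283, 0.652, -0.25, 0.658]
wrist_force: [0.8, 0.0, -0.6]
opening: 0.549
```

```bash
python3 -c "
from h import *
st()"
```

```text
t34.6 tcp [ 0.6221 -0.0911  0.1832] jaw 0.798 xax [ 0.025  0.039 -0.999] q1,q7 [-0.04  1.05] F [ 0.8  0.  -0.6] open 0.549
```

{"op": "jog_arm", "data": {"commands": [[[-0.1,-1,-10,0,0],[-0.1,-1,-10,-20,0],[-0.1,-1,-10,-60,0],[-0.1,-1,-10,-90,0],[-0.1,-1,-10,-103,0],[-0.1,-1,-10,-103,0],[0.8,-1,-10,-103,0],[0.8,-1,-10,-103,0],[0.8,-1,-10,-103,0],[0.8,-1,-10,-103,0]]]}}

```text
clock: 35.48
position: [0.622, -0.1017, 0.082]
tool_rot: [0.283, 0.651, -0.25, 0.659]
wrist_force: [-0.4, -1.8, 4.4]
opening: 0.319
```

{"op": "jog_arm", "data": {"commands": [[[0.8,0,0,0,-0.1],[0.8,0,0,0,-0.2],[0.8,0,0,0,-0.3],[0.8,0,0,0,-0.4],[0.8,0,0,0,-0.5],[0.8,0,0,-0.3,-0.6],[0.8,0,0,-0.3,-0.7],[0.8,0,0,-0.3,-0.8],[0.8,0,0,-0.3,-0.9],[0.8,0,0,-0.3,-0.9]]]}}

```text
clock: 36.32
position: [0.6222, -0.1001, 0.0821]
tool_rot: [0.539, 0.462, -0.512, 0.483]
wrist_force: [0.0, 2.5, -0.8]
opening: 0.318
```

```bash
python3 -c "
from h import *
st();print(observe()['wrist_torque'])"
```

```text
t36.3 tcp [ 0.6222 -0.1001  0.0821] jaw -0.105 xax [ 0.048  0.003 -0.999] q1,q7 [-0.18  0.49] F [ 0.   2.5 -0.8] open 0.318
[ 0.70806193  0.32512496 -0.15977053]
```

{"op": "jog_arm", "data": {"commands": [[[0.8,0,0,0,-0.1],[0.8,0,0,0,-0.2],[0.8,0,0,0,-0.3],[0.8,0,0,0,-0.4],[0.8,0,0,0,-0.5],[0.8,0,0,-0.3,-0.6],[0.8,0,0,-0.3,-0.7],[0.8,0,0,-0.3,-0.8],[0.8,0,0,-0.3,-0.9],[0.8,0,0,-0.3,-0.9]]]}}

```text
clock: 37.15
position: [0.6226, -0.0992, 0.0818]
tool_rot: [0.686, 0.182, -0.671, 0.212]
wrist_force: [1.4, 1.9, -1.5]
opening: 0.315
```

{"op": "jog_arm", "data": {"commands": [[[0.8,0,0,0,-0.1],[0.8,0,0,0,-0.2],[0.8,0,0,0,-0.3],[0.8,0,0,0,-0.4],[0.8,0,0,0,-0.5],[0.8,0,0,-0.2,-0.6],[0.8,0,0,-0.2,-0.7],[0.8,0,0,-0.2,-0.7]]]}}

```text
clock: 37.82
position: [0.6229, -0.0993, 0.0813]
tool_rot: [0.707, -0.064, -0.704, -0.03]
wrist_force: [1.2, -0.5, -3.9]
opening: 0.315
```

```bash
python3 -c "
from h import *
st();print(observe()['wrist_torque'])"
```

```text
t37.8 tcp [ 0.6229 -0.0993  0.0813] jaw -1.705 xax [ 0.002 -0.048 -0.999] q1,q7 [-0.48 -0.75] F [ 1.2 -0.5 -3.9] open 0.315
[ 0.14408274 -0.26737186 -0.05822883]
```

{"op": "jog_arm", "data": {"commands": [[[-0.1,0,0,0,0],[-0.1,0,0,0,0],[-0.1,0,0,0,0],[-0.1,0,0,35,0],[-0.1,0,0,70,0],[-0.1,-30,-40,100,0],[-0.1,-60,-80,100,0],[-0.1,-60,-120,100,0],[-0.1,-60,-150,100,0],[-0.1,-60,-150,100,0]]]}}

```text
clock: 38.65
position: [0.5607, -0.2574, 0.1839]
tool_rot: [0.708, -0.068, -0.702, -0.031]
wrist_force: [0.1, -0.4, 0.9]
opening: 0.549
```

Run:
```python
from h import *
st()
shot('top','t9.png'); shot('scene','s10.png')
t=cv2.imread('pics/raw_t9.png');s=cv2.imread('pics/raw_s10.png')
f=lambda i,x,y:cv2.resize(i[y:y+40,x:x+40],(400,300) if 0 else (300,300),interpolation=cv2.INTER_CUBIC)
u=proj('scene',(.611,.121,.06)).astype(int);w=proj('scene',(.621,-.101,.06)).astype(int); print(u,w)
cv2.imwrite('pics/v12.png',np.vstack([np.hstack([f(t,245,150),f(s,u[0]-20,u[1]-20)]),np.hstack([f(t,335,150),f(s,w[0]-20,w[1]-20)])]))
```

```text
t38.6 tcp [ 0.5607 -0.2574  0.1839] jaw -1.71 xax [ 0.005 -0.053 -0.999] q1,q7 [-0.28 -0.61] F [ 0.1 -0.4  0.9] open 0.549
[368 236] [283 216]
```

View pics/v12.png

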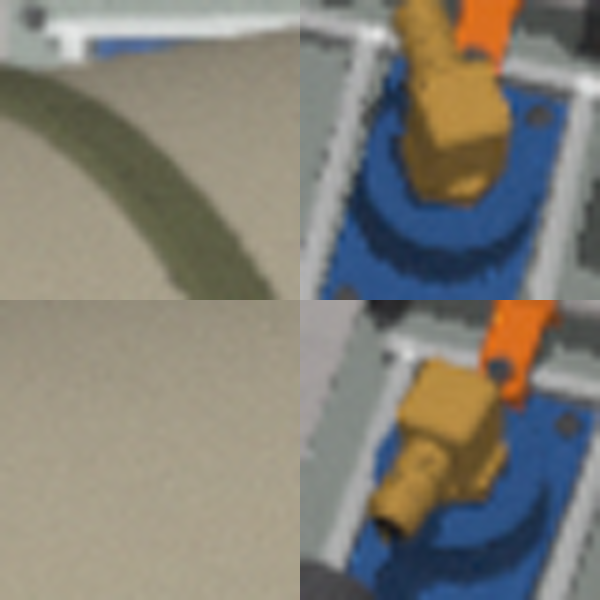

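Valve a's outlet lines up with where its mark was. Valve b's outlet points near the fixture's +x, with about 0.63 rad left and its mark hidden behind the tail. Return to b.

{"op": "jog_arm", "data": {"commands": [[[-0.1,10,40,0,0],[-0.1,30,75,0,0],[-0.1,45,110,0,0],[-0.1,61,145,0,0],[-0.1,61,156,0,0],[-0.1,61,156,-30,0],[-0.1,61,156,-60,0],[-0.1,61,156,-60,0],[-0.1,61,156,-60,0]]]}}

```text
clock: 39.5
position: [0.6222, -0.0953, 0.1217]
tool_rot: [0.707, -0.065, -0.704, -0.031]
wrist_force: [-1.0, -0.1, 1.7]
opening: 0.548
```

```bash
python3 -c "
from h import *
st()"
```

```text
t39.5 tcp [ 0.6222 -0.0953  0.1217] jaw -1.706 xax [ 0.    -0.048 -0.999] q1,q7 [-0.52 -0.8 ] F [-1.  -0.1  1.7] open 0.548
```

{"op": "jog_arm", "data": {"commands": [[[-0.1,0,-6,0,0],[-0.1,0,-6,-20,0],[-0.1,0,-6,-40,0],[-0.1,0,-6,-40,0],[-0.1,0,-6,-40,0],[0.8,0,-6,-40,0],[0.8,0,-6,-40,0],[0.8,0,-6,-40,0],[0.8,0,-6,-40,0]]]}}

```text
clock: 40.25
position: [0.6231, -0.1015, 0.0834]
tool_rot: [0.707, -0.064, -0.703, -0.031]
wrist_force: [-1.4, 1.2, 8.0]
opening: 0.322
```

{"op": "jog_arm", "data": {"commands": [[[0.8,0,0,0,-0.1],[0.8,0,0,0,-0.2],[0.8,0,0,0,-0.3],[0.8,0,0,0,-0.4],[0.8,0,0,0,-0.5],[0.8,0,0,0,-0.55],[0.8,0,0,0,-0.55]]]}}

```text
clock: 40.83
position: [0.6228, -0.1014, 0.0835]
tool_rot: [-0.663, 0.255, 0.668, 0.221]
wrist_force: [-0.0, -1.3, -4.4]
opening: 0.315
```

```bash
python3 -c "
from h import *
st();print(observe()['wrist_torque'])"
```

```text
t40.8 tcp [ 0.6228 -0.1014  0.0835] jaw -2.257 xax [-0.023 -0.043 -0.999] q1,q7 [-0.52 -1.24] F [-0.  -1.3 -4.4] open 0.315
[-0.12630407 -0.08172943 -0.04473208]
```

{"op": "jog_arm", "data": {"commands": [[[0.8,0,0,0,-0.07],[0.8,0,0,0,-0.07],[0.8,0,0,0,-0.07],[-0.1,0,0,0,-0.07],[-0.1,0,0,0,-0.07],[-0.1,0,0,0,-0.07],[-0.1,0,0,35,-0.07],[-0.1,0,0,70,-0.07],[-0.1,0,0,105,-0.07],[-0.1,0,0,105,-0.07]]]}}

```text
clock: 41.67
position: [0.6251, -0.1037, 0.195]
tool_rot: [-0.657, 0.278, 0.657, 0.245]
wrist_force: [0.6, -0.9, -0.2]
opening: 0.551
```

{"op": "jog_arm", "data": {"commands": [[[-0.1,0,40,0,0.1],[-0.1,0,80,0,0.2],[-0.1,0,120,0,0.3],[-0.1,0,160,0,0.4],[-0.1,0,200,0,0.5],[-0.1,0,240,0,0.6],[-0.1,0,280,0,0.7],[-0.1,0,320,0,0.8],[-0.1,0,360,0,0.9],[-0.1,0,390,0,1.0]]]}}

```text
clock: 42.5
position: [0.6246, 0.2907, 0.195]
tool_rot: [0.709, 0.075, -0.693, 0.103]
wrist_force: [-1.4, -0.3, -0.4]
opening: 0.549
```

Run:
```python
from h import *
st()
shot('top','t10.png'); shot('scene','s11.png')
t=cv2.imread('pics/raw_t10.png');s=cv2.imread('pics/raw_s11.png')
f=lambda i,x,y:cv2.resize(i[y:y+40,x:x+40],(300,300),interpolation=cv2.INTER_CUBIC)
cv2.imwrite('pics/v13.png',np.vstack([np.hstack([f(t,245,150),f(s,348,216)]),np.hstack([f(t,335,150),f(s,263,196)])]))
```

```text
t42.5 tcp [0.6246 0.2907 0.195 ] jaw -1.319 xax [ 0.027 -0.037 -0.999] q1,q7 [-1.08 -1.18] F [-1.4 -0.3 -0.4] open 0.549
```

View pics/v13.png

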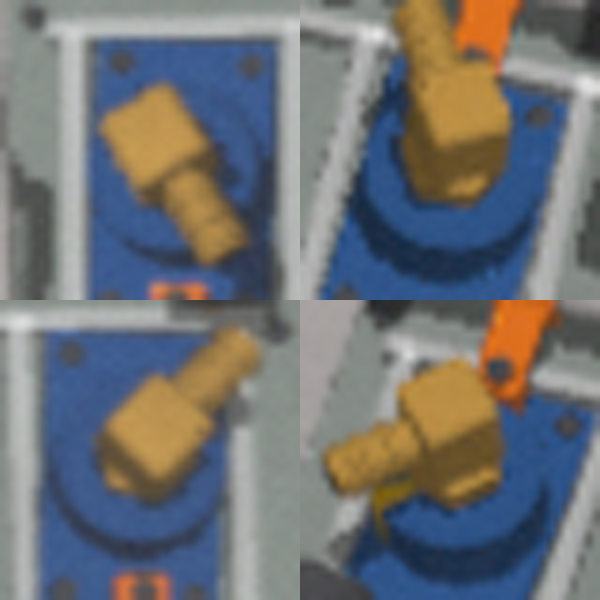

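Valve b's mark shows just under its tail in the scene view, at crop (385,495) running down to (383,535). I'll compare it with projected stripe positions and measure both outlets.

Run:
```python
from h import *
for c in((.6206,-.101),(.622,-.101)):
  for a in(-.5,-.6,-.7,-.8,-.9,-1.0):
    q=[((proj('scene',(c[0]+r*np.cos(a),c[1]+r*np.sin(a),z))-(263,196))*7.5+(300,300)).round(0) for r,z in((.02,.056),(.03,.056),(.03,.030))]; print(c,a,*q)
T=lambda p,x,y,z:ray('top',x+p[0]/7.5,y+p[1]/7.5,z)[:2]
S=lambda p,x,y,z:ray('scene',x+p[0]/7.5,y+p[1]/7.5,z)[:2]
def o(F,b,tl,x,y):
    t=F(tl,x,y,.094)-F(b,x,y,.1055); print(F(b,x,y,.1055).round(4),'outlet',np.arctan2(t[1],t[0]).round(3),np.linalg.norm(t).round(3))
o(T,(158,134),(222,240),245,150); o(S,(462-300,103),(415-300,5),348,216)
o(T,(156,431-300),(240,348-300),335,150); o(S,(450-300,403-300),(340-300,468-300),263,196)
s=cv2.cvtColor(cv2.imread('pics/raw_s11.png'),cv2.COLOR_BGR2HSV)
for y in range(216,232): print(y,[tuple(int(v) for v in s[y,x]) for x in range(272,278)])
```

```text
(0.6206, -0.101) -0.5 [410. 497.] [388. 515.] [395. 550.]
(0.6206, -0.101) -0.6 [407. 493.] [383. 509.] [390. 544.]
(0.6206, -0.101) -0.7 [404. 489.] [378. 503.] [385. 538.]
(0.6206, -0.101) -0.8 [401. 484.] [374. 496.] [381. 531.]
(0.6206, -0.101) -0.9 [399. 480.] [371. 489.] [378. 524.]
(0.6206, -0.101) -1.0 [397. 475.] [369. 482.] [376. 517.]
(0.622, -0.101) -0.5 [409. 500.] [387. 519.] [394. 554.]
(0.622, -0.101) -0.6 [405. 496.] [381. 513.] [388. 548.]
(0.622, -0.101) -0.7 [402. 492.] [376. 506.] [384. 542.]
(0.622, -0.101) -0.8 [399. 488.] [372. 499.] [380. 535.]
(0.622, -0.101) -0.9 [397. 483.] [369. 492.] [377. 528.]
(0.622, -0.101) -1.0 [396. 478.] [367. 485.] [375. 521.]
[0.6112 0.1185] outlet -2.565 0.038
[0.6148 0.1217] outlet -2.547 0.044
[ 0.619  -0.0992] outlet -0.739 0.042
[ 0.6249 -0.0969] outlet -0.805 0.041
216 [(19, 163, 177), (19, 165, 181), (19, 165, 173), (19, 157, 153), (19, 160, 156), (19, 156, 154)]
217 [(19, 164, 171), (19, 163, 164), (19, 158, 155), (20, 155, 133), (19, 162, 140), (20, 155, 123)]
218 [(19, 159, 146), (19, 159, 148), (19, 156, 137), (19, 15
[... 638 characters left out ...]
, 64, 72), (25, 110, 79), (107, 65, 74), (108, 160, 115), (109, 164, 134), (108, 169, 134)]
226 [(107, 110, 74), (35, 49, 67), (24, 41, 62), (107, 168, 82), (108, 162, 113), (107, 172, 123)]
227 [(108, 142, 77), (105, 56, 64), (34, 31, 57), (108, 145, 72), (108, 156, 77), (108, 162, 96)]
228 [(107, 156, 80), (107, 141, 78), (106, 84, 67), (110, 138, 70), (108, 167, 67), (109, 138, 74)]
229 [(107, 148, 81), (108, 154, 86), (108, 155, 99), (108, 158, 87), (107, 151, 71), (108, 158, 71)]
230 [(108, 164, 104), (108, 162, 112), (108, 167, 136), (108, 161, 122), (109, 165, 93), (107, 152, 72)]
231 [(107, 166, 141), (108, 168, 138), (107, 171, 136), (108, 170, 138), (108, 166, 132), (108, 160, 91)]
```

Run:
```python
from h import *
st()
s=shot('scene','s12.png',None,1.25); h=cv2.cvtColor(s,cv2.COLOR_BGR2HSV); m=cv2.inRange(h,(0,150,60),(8,255,255));k,l,q,ce=cv2.connectedComponentsWithStats(m)
for i in range(1,k):
    if q[i,4]>=15: print(q[i],ray('scene',*ce[i],.06).round(4))
```

```text
t42.6 tcp [0.6242 0.2935 0.1943] jaw -1.315 xax [ 0.027 -0.036 -0.999] q1,q7 [-1.08 -1.17] F [-0.1 -0.3 -0.1] open 0.55
[416 155   9  30 217] [0.372  0.2028 0.06  ]
[157 205  10  10  75] [ 0.6945 -0.4079  0.06  ]
[393 242  18   8  88] [0.61  0.206 0.06 ]
[ 339  324   73   69 2545] [0.8898 0.2093 0.06  ]
```

View pics/s12.png

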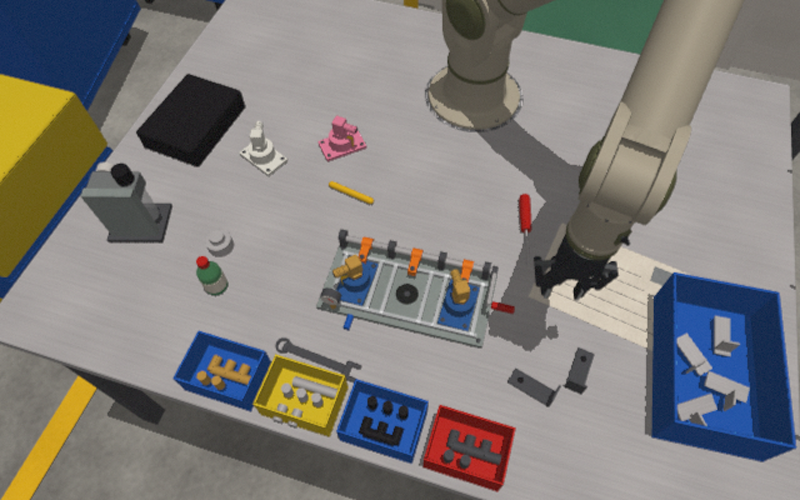

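The lever is shut (grip at px 502,308, as at the start), both valves are clamped, the bystanders are in place and the gripper is clear. I'm handing the job in.

```bash
python3 -c "
from bench import close_job
print(close_job())"
```

```text
the job is handed in; nothing more can be done
None
```

The job is handed in at about 43 s on the robot clock. Two valves were on the bench, so I opened the clamp, stood both flat in the two end nests and shut the lever on them. I then screwed each elbow on clockwise to its mark. I named the valves a (the nearer one, now in the +y nest) and b myself.

- **Valve a:** The outlet is at about −2.56 rad (by camera and gripper) and the mark at about −2.58. The mark was hidden under the tail at the end, so its angle comes from earlier frames.
- **Valve b:** The outlet is at about −0.76 rad (gripper; the two cameras gave −0.74 and −0.81) and the mark at about −0.75. An early estimate of the mark before the valve was picked up gave −0.66; the later in-nest views agreed with each other instead. Either way the error is within 0.17 rad.
- **Clamp:** The grip is back at its shut position, by camera.
- **Surroundings:** The bystanders and look-alikes are where they were, and the gripper is clear of everything.
- **Forces:** Pushing the lever against its stops gave short wrist-force peaks of at least 70 N, under the 120 N limit. It also left the tool tilted about 0.05 rad. I took out part of that by pressing the fingertips against a rail, and the remaining tilt did no visible harm.
- **Seating:** Valve a caught on a rail at its first lowering (about 45 N at the wrist). I lifted it slightly, shifted it and it went in.

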